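# Clamp the tube rack on the platform shaker

## Task

Clamp the green tube rack on the platform shaker, just pushing with the fingertips: swing the red lever right round clockwise, so that the low point of its eccentric faces the slide and frees it. Then push the clamp slide by its blue pad forward to its end, so that the jaw sets the rack square against the rear fence, and swing the lever fully back to lock the slide there. Nothing is to be picked up; let only the jaw move the rack, keep the robot off it, and leave the other things on the bench where they are.

Things in the scene. Friction and masses are not known exactly. Their poses are not given: they have to be found in the camera images.
- shaker: low platform shaker, white housing, aluminium platform, 290 (x) x 216 (y) x 60 mm, fixed. Origin: centre of its underside; its +x is 'forward' (from the lever end to the rear fence, roughly away from the robot), +y its left. Platform 60 mm, rubber mat under the rack 62 mm above the bench. Rear fence 34 mm high, its front face at x = +129 mm
- cam_pivot (a point): upright axis of the eccentric, 91 mm above the bench (lever's mid height), at x = -98, y = +40 mm in the shaker's frame. The steel disc on it (radius 18 mm, axis 8 mm off centre) lies 69 to 80 mm above the bench; beside it the slide's steel roller (14 mm) runs past when the low side faces the slide
- cam (a joint): angle of the eccentric with its red lever, rad. 0 (stop): lever points right (shaker's -y), across the slide bar, high point to the slide: locked. Grows clockwise seen from above, through -x (towards the robot, 1.57) to 2.9 (stop): lever points left, low point to the slide. The slide passes above about 2.15. Stays where left; needs 0.28 N m (6 N at 45 mm). Starts at 0 to 0.25
- lever_end (a point): centre of the upright round end of the red lever (17 mm thick, from 81 to 113 mm above the bench), 58 mm from the axis. The lever arm behind it is 14 mm wide, from 82 to 100 mm above the bench; the bar and guides under it reach up to 75 mm
- clamp (a joint): travel of the follower slide (steel bar, roller and clamp jaw) forward along the shaker's +x, m. 0: fully open; 0.052: home, at its end stop. With the lever locked it only has about 8 mm of play. Sliding takes about 2 N, some 5 N with the rack. At the start 0 to 0.003
- push_pad (a point): centre of the rear (-x) face of the blue push pad in the middle of the clamp jaw; pad 62 mm wide (y), 72 to 101 mm above the bench; push it along the shaker's +x. Jaw 140 mm wide, 12 mm thick, top 102 mm above the bench. With the slide open the pad stands 62 mm ahead (+x) of the lever's axis, 55 mm clear of the locked lever
- rack_mid (a point): green micro tube rack, loose on the mat between jaw and fence, 100 (x) x 150 (y) mm, block 36 mm high, tube tops 122 mm above the bench, 0.3 kg. Point: centre of its block, 18 mm above its underside; axes along its sides. Clamped, its rear long side is against the fence (centre at x = +78 to +79 mm in the shaker's frame)
- tips: bystander: pipette tip box with green rim and clear lid, 86 x 114 x 91 mm, left of the shaker; origin under its centre
- slides: bystander: dark blue slide box, 74 x 175 x 36 mm, left; origin under its centre
- beaker: bystander: empty plastic beaker, 57 mm wide, 72 mm high, left; origin under its centre
- bottle: bystander: small blue-capped bottle, 50 mm wide, 106 mm high, right of the shaker; origin under its centre
- petri_dish_2: bystander: top one of a stack of three petri dishes, 91 mm wide, stack 48 mm high, right; origin under its centre
Mind the look-alikes: they are no part of the job. There is more than one size of the part that bears rack_mid; the job needs the largest.

How it is judged:
By the outcome, as a careful person would: the job done as asked, in the order asked, and still so for the second after the job is handed in, with the robot touching nothing.
It also fails if it takes over 58 s, if anything falls off the work surface, if the arm or the gripper's body presses on something with over 40 N, if the wrist force passes 120 N, or if a joint passes its speed limit or range.

## Robot

A 7-joint arm with a two-finger parallel gripper is mounted at the origin on a cart in front of the work surface, level with it; the furniture and walls round the work are solid. World frame = base frame: x ahead of the robot, y to its left, z up, the work surface at z = 0. Lengths are in mm, angles in rad, forces in N, time in s.
With the tool pointing down it reaches from about 400 to 875 mm from the base axis. Payload 19.3 kg.
Tool frame: the origin (TCP) lies midway between the tips of the shut fingers; the grasp point (between the pads) lies 19 mm behind it; x points along the fingers, z is the direction in which the jaws open and shut, and the axes are right-handed (so a half turn about x gives the same grasp; the last joint's range is limited). The gripper opens to 85 mm and grips with 20 to 120 N. Pads are 22 mm wide; open, the fingers measure 114 mm over their backs; the gripper's body (76 mm by 85 mm) begins 54 mm behind the grasp point. The pads swing forward as they close: fully open they stand 13 mm farther back than shut.
Start: joints at [-1.392, 0.521, -0.036, 1.599, 0.021, 1.021, -0.113], TCP at [153.92, 605.742, 231.291] pointing down, gripper open.
Joint ranges: [-2.91, 2.91], [-0.3, 2.13], [-1.5, 1.42], [0.17, 2.43], [-1.26, 4.41], [0.16, 1.93], [-2.52, 2.52]. Speed limits (rad/s): [1.89, 1.89, 2.39, 2.39, 3.01, 3.01, 3.01].

## Interface

Orientations are given as a unit quaternion [w, x, y, z].
In Python, from station import sense, capture, close_job, find_in, outline_of, tip_of gives the robot as it stands.
- The arm moves only by the tool jog_arm, never from a script. Its argument "commands" is a list of rows, each an object of numbers: "ax", "ay", "az": the turn, a rotation vector about the tool's x, y, z in degrees; "tx", "ty", "tz": the shift along the tool's x, y, z in m; "gripper": the opening, from -1 (shut) to 1 (fully open). A call has exactly 8 rows; each row is the pose to reach, as a shift and turn from the pose commanded when the call began, along the tool's axes at that moment; what a row does not reach only later rows make up. A row lasts 1/12 s, in which the tool goes at most 41.7 mm and 7.16 degrees, less where a joint would pass 70% of its speed; a pose out of reach is approached as far as the arm can. A call with a gripper value outside its range is refused whole. The fingers move at their own pace and stop on an object; the grip force is fixed at half the most. Time passes only in rows, so rows that repeat a pose let the fingers close, or fill a call up. It gives the time, the measured TCP pose, the force and the opening at its end, in the units of the state.
- sense(): the state, without advancing time (a new reading comes with each control period).
- capture(name): name is "scene" or "top" or "wrist"; returns a dict with "color" (384x512x3 uint8, red, green, blue), "K" (3x3 intrinsics, pixels), "dist_coeffs" ([k1, k2, p1, p2, k3] as OpenCV has them; the pictures are not rectified), "rvec" (rotation vector, rad) and "tvec" (3), from world to camera coordinates, as OpenCV has them; the wrist camera has in their place "tool_from_camera" (4x4, takes a point from camera to tool coordinates, whose origin is the TCP and whose axes are the tool frame's). Camera axes: x right, y down, z forward; pixel columns grow to the right and rows downward; lengths in mm; the calibration is good to about 2 mm. A picture is of the moment at which its call begins: read the wrist's pose just before it. There is no depth.
- close_job(): hands the job in, once; it reports no verdict.
Trained networks look in a picture, given as the dict that the camera call returned (one of the last four; its "shot" number tells which), for a name from the list of things; names that differ only in an ending like _2 or _b are one class to them, and where a whole thing is asked for, a point or a joint stands for the part that bears it (a point fixed in the world has none). Each returns a list of dicts, best first, with "score" (0 to 1); they miss things now and then, are a little off and sometimes report something else, mostly with a low value. They report only what shows in the picture. A call takes as long as a camera call. They do not tell look-alikes from the thing itself.
- find_in(picture, label): "box" ([centre column, centre row, width, height] as shares, 0 to 1, of the picture: columns of its width, rows of its height, round what is visible of it).
- outline_of(picture, label): "region" (384x512 bool, what is visible of it) and "box" ([centre column, centre row, width, height] as shares, 0 to 1, of the picture: columns of its width, rows of its height, round what is visible of it).
- tip_of(picture, label): "xy" ([column, row] as shares, 0 to 1, of the picture: columns of its width, rows of its height: a listed point, or the origin of a listed thing).
The state is a dict: "t": time; "qpos": joint angles; "joint_vel": joint speeds; "tau": joint torques, N m; "ee_pos": TCP position; "tool_rot": TCP orientation; "force": force on the tool from outside, world axes, zero at the start; "wrist_torque": the same for the moment, N m; "width": finger opening in mm.
Only numpy, scipy, OpenCV 4.12 (cv2) and the standard library are available. Lean on these libraries where they do the work, as an engineer would, in place of code of your own. Each camera call takes 0.05 s, during which the arm holds its last target.

## Working session

There is one attempt and no reset: what is moved stays moved. The work goes in short steps, Python scripts to look and compute and a tool call to move; the robot and the scene stay as the last step left them, time stands still between calls to the robot, and variables do not carry over. Pictures are saved under pics/ and viewed, and the job is handed in when it is done.

Besides the shell and the picture viewer there is one more tool, called after ">>>" by a JSON object that holds its "method" and its "body", one argument or row to a line. jog_arm: Moves the arm, as the interface text tells. Its arguments: {"type":"object","properties":{"commands":{"type":"array","items":{"type":"object","properties":{"ax":{"type":"number"},"ay":{"type":"number"},"az":{"type":"number"},"tx":{"type":"number"},"ty":{"type":"number"},"tz":{"type":"number"},"gripper":{"type":"number"}}}}},"required":["commands"]}

```bash
mkdir -p pics; ls; cat > h.py <<'E'
import numpy as np, cv2, json
from station import *
def save(p,n,s=1.5):
    im=cv2.cvtColor(p["color"],cv2.COLOR_RGB2BGR); cv2.imwrite("pics/"+n, cv2.resize(im,None,fx=s,fy=s,interpolation=cv2.INTER_CUBIC))
def ray(p,px):
    u=cv2.undistortPoints(np.array([[px]],float),p["K"],np.array(p["dist_coeffs"]))[0,0]
    R=cv2.Rodrigues(np.array(p["rvec"],float))[0]; t=np.array(p["tvec"],float).ravel()
    return -R.T@t, R.T@np.array([u[0],u[1],1])
def atz(p,px,z):
    c,d=ray(p,px); return c+d*(z-c[2])/d[2]
def proj(p,X):
    return cv2.projectPoints(np.array(X,float).reshape(-1,3),np.array(p["rvec"],float),np.array(p["tvec"],float),p["K"],np.array(p["dist_coeffs"]))[0][:,0]
E
python3 - <<'E'
from h import *
s=sense(); print(s)
for c in("scene","top"):
    p=capture(c); save(p,c+"0.png")
    print(c,p["rvec"],p["tvec"])
    for l,z in (("shaker",0),("cam_pivot",91),("lever_end",97),("push_pad",86.5),("rack_mid",80)):
        for r in tip_of(p,l)[:3]:
            px=np.array(r["xy"])*[512,384]; print(l,round(r["score"],2),px.round(1),atz(p,px,z).round(1))
E
```

```text
pics
{'t': 0.0, 'qpos': array([-1.39219709,  0.52202356, -0.03633513,  1.60003036,  0.02119096,
        1.02110056, -0.11280084]), 'joint_vel': array([-0.00100222,  0.00037658, -0.00048141, -0.00110128,  0.00081992,
       -0.00032725,  0.00036128]), 'tau': array([ 1.36466715e-03, -9.27095389e+01,  1.98000513e+00, -3.69921434e+01,
        1.78528426e-02,  7.96361302e-03, -9.13049962e-05]), 'ee_pos': array([153.84347974, 605.40417811, 230.71168773]), 'tool_rot': array([ 0.55786547, -0.43436976,  0.55848935,  0.43381871]), 'force': array([-0.40491307, -0.85248001,  0.3221847 ]), 'wrist_torque': array([ 0.02838285,  0.00507107, -0.02994302]), 'width': 85.08266523438573}
scene [ 2.10792359 -0.90278389  0.40783271] [-369.36601381  348.59351069  941.0275085 ]
shaker 0.86 [287.9 215.4] [619.9 -58.5   0. ]
cam_pivot 0.71 [254.6 204.4] [509.8  -5.8  91. ]
lever_end 0.73 [261.8 212.5] [493.2 -53.8  97. ]
lever_end 0.65 [214.1 166.1] [554.5 248.   97. ]
push_pad 0.75 [274.7 198.2] [581.3 -29.2  86.5]
push_pad 0.53 [261.5 212.2] [501.7 -44.3  86.5]
rack_mid 0.91 [296.  187.6] [679.7 -40.4  80. ]
rack_mid 0.77 [259.1 173.1] [653. 112.  80.]
rack_mid 0.66 [229.2 190.9] [508.6 116.3  80. ]
top [ 2.17217646 -2.2021053   0.02705992] [  29.01698025  558.20692495 1184.15718566]
shaker 0.55 [276.5 172.8] [607.7 -53.3   0. ]
cam_pivot 0.97 [261.2 199.7] [521.1  -3.6  91. ]
cam_pivot 0.25 [368.  183.5] [ 564.3 -316.3   91. ]
lever_end 0.7 [281.6 208. ] [496.  -62.7  97. ]
push_pad 0.76 [276.4 183. ] [569.9 -49.   86.5]
rack_mid 0.97 [207.6 190.1] [552.1 155.7  80. ]
rack_mid 0.96 [279.3 153. ] [659.8 -59.4  80. ]
rack_mid 0.89 [202.7 139.1] [705.4 169.3  80. ]
```

View pics/scene0.png

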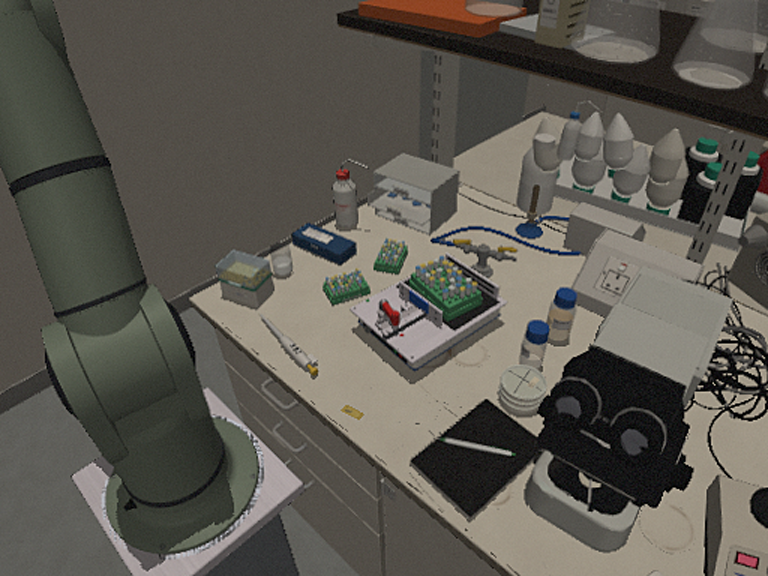

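View pics/top0.png

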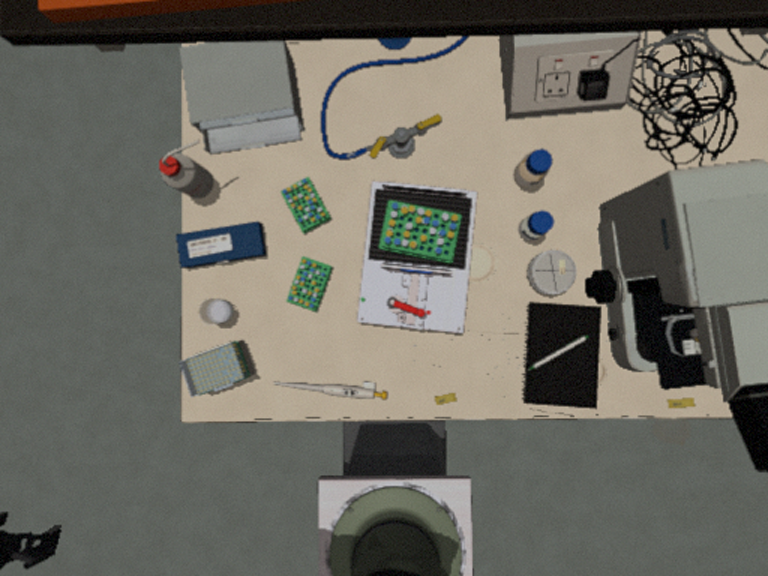

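The green racks in the top view, at 1x pixels, are (279,153) on the shaker, which is the largest, and two small loose ones at (207,190) and (203,139). The one on the shaker mat fits the description. I'll confirm it in an enlarged crop and fit the shaker pose.

```bash
python3 - <<'E'
from h import *
p=capture("top"); im=cv2.cvtColor(p["color"],cv2.COLOR_RGB2BGR)
c=im[115:230,230:330]; cv2.imwrite("pics/crop_top.png",cv2.resize(c,None,fx=5.2,fy=5.2,interpolation=cv2.INTER_CUBIC))
q=capture("scene"); im=cv2.cvtColor(q["color"],cv2.COLOR_RGB2BGR)
c=im[160:255,225:345]; cv2.imwrite("pics/crop_sc.png",cv2.resize(c,None,fx=6,fy=6,interpolation=cv2.INTER_CUBIC))
for r in outline_of(p,"shaker")[:1]:
    m=r["region"].astype(np.uint8); cn=max(cv2.findContours(m,0,2)[0],key=cv2.contourArea)
    print(r["score"],cv2.minAreaRect(cn),cv2.approxPolyDP(cn,4,True)[:,0].tolist())
E
```

```text
0.96 ((278.0643310546875, 170.8564453125), (72.93622589111328, 99.2052230834961), 5.710593223571777) [[248, 121], [238, 214], [308, 221], [317, 128]]
```

View pics/crop_top.png

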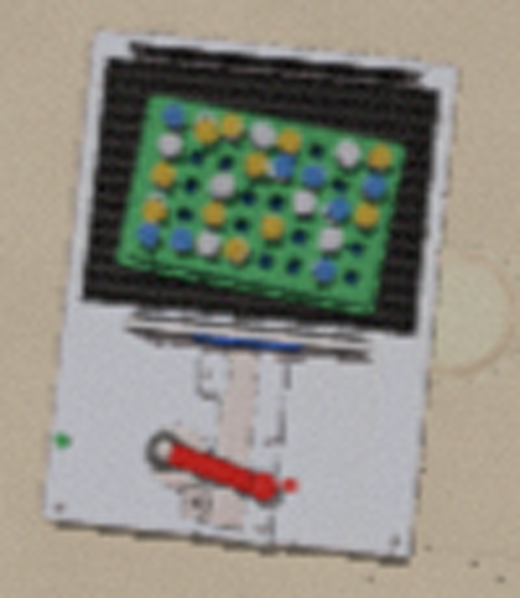

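View pics/crop_sc.png

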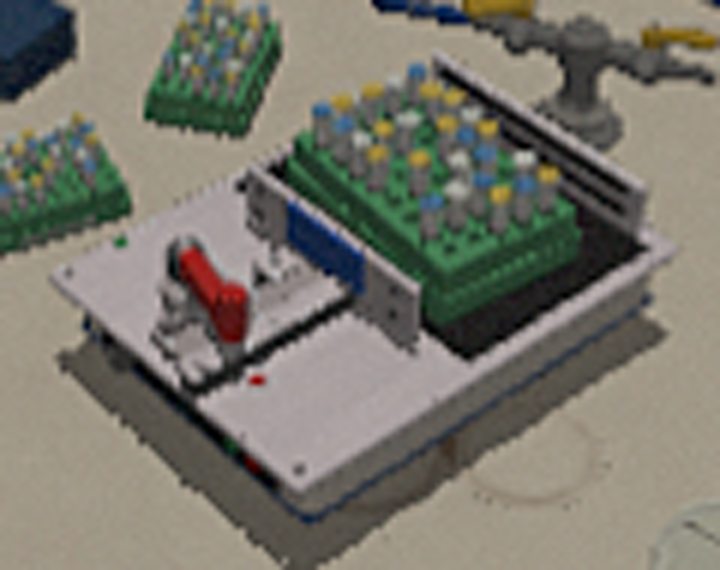

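The crops confirm it: the large rack is on the mat between the jaw and the fence. The red lever points right and slightly towards the robot, and the blue pad is in the jaw centre. Next I fit the shaker pose from its platform corners.

```bash
cat >> h.py <<'E'
def W(P,pts):
    x,y,a=P; pts=np.array(pts,float).reshape(-1,3); c,s=np.cos(a),np.sin(a)
    return np.c_[x+c*pts[:,0]-s*pts[:,1], y+s*pts[:,0]+c*pts[:,1], pts[:,2]]
E
python3 - <<'E'
from h import *
from scipy.optimize import least_squares
p=capture("top");q=capture("scene")
a,b=145,108
C=[[a,b,60],[a,-b,60],[-a,-b,60],[-a,b,60]]
T=np.array([[101,30],[456,66],[409,560],[45,522]])/5.2+[230,115]-.4
S=np.array([[678,245],[300,490],[50,275]])/6+[225,160]-.4
def f(P,sep=None):
    A=(proj(p,W(P,C))-T).ravel(); B=(proj(q,W(P,[C[1],C[2],C[3]]))-S).ravel()
    return A if sep=='t' else B if sep=='s' else np.r_[A,B]
for sep in('t','s',None):
    r=least_squares(f,[610,-55,-.1],args=(sep,),x_scale=[100,100,1]); print(sep,r.x.round(3),r.fun.round(1))
P=r.x
for n,v in dict(pivot=[-98,40,91],pad=[-36,40-0,86.5],pad0=[-36,0,86.5]).items():
    w=W(P,v); print(n,w.round(1),proj(p,w).round(1),proj(q,w).round(1))
for l in("cam_pivot","lever_end","push_pad"):
    A=[tip_of(v,l) for v in(p,q)]
    A=[x[0]["xy"]*np.array([512,384]) for x in A]
    (c1,d1),(c2,d2)=ray(p,A[0]),ray(q,A[1])
    M=np.c_[d1,-d2]; t=np.linalg.lstsq(M,c2-c1,rcond=None)[0]
    print(l,(c1+d1*t[0]).round(1),(c2+d2*t[1]).round(1),A)
for r in tip_of(p,"rack_mid")[:3]:
    w=atz(p,np.array(r["xy"])*[512,384],80); print(w)
E
```

```text
t [ 6.07942e+02 -5.59410e+01 -1.19000e-01] [-1.2 -0.2  1.2 -0.   0.7  0.3 -0.7 -0.1]
s [ 6.12008e+02 -5.16920e+01 -1.10000e-01] [ 0.5 -0.1  0.2  0.1 -0.7 -0.3]
None [ 6.08945e+02 -5.49630e+01 -1.17000e-01] [-1.7 -0.4  0.8 -0.4  0.5 -0.1 -1.  -0.4  0.9  1.  -0.1  1.2 -0.7  0.4]
pivot [[516.3  -3.8  91. ]] [[261.3 201.4]] [[255.6 203.2]]
pad [[577.9 -11.   86.5]] [[263.5 180.5]] [[270.  196.3]]
pad0 [[573.2 -50.7  86.5]] [[276.9 181.9]] [[277.9 202.3]]
cam_pivot [517.2  -9.9  99.9] [509.7  -2.8  99.8] [array([263.424 , 200.9856]), array([253.9008, 201.984 ])]
lever_end [501.2 -53.1  91.5] [502.8 -54.7  91.5] [array([278.2208, 206.2848]), array([264.0896, 212.3904])]
push_pad [575.8 -44.6  97.9] [571.1 -39.9  97.4] [array([274.9952, 180.7872]), array([275.0976, 198.6048])]
[555.32064239 151.28244384  80.        ]
[719.85699246 163.82064442  80.        ]
[651.55271373 -52.71429987  80.        ]
```

```bash
cat >> h.py <<'E'
from scipy.spatial.transform import Rotation as Ro
def RT(s):
    w,x,y,z=s["tool_rot"]; return Ro.from_quat([x,y,z,w])
P0=np.array([609.5,-54.5,-.115])
def st():
    s=sense(); R=RT(s).as_matrix()
    print("t %.2f"%s["t"],"pos",s["ee_pos"].round(1),"F",s["force"].round(1),"w %.1f"%s["width"],"toolx",R[:,0].round(3),"z",R[:,2].round(3),"q",s["qpos"].round(2)); return s
def rows(targets,psi=None,s=None,base=None):
    """targets: world xyz; psi: world heading (rad) of tool z (pointing down tool); prints rows from base pose"""
    s=s or sense(); R=RT(s); p=s["ee_pos"]
    for i,X in enumerate(targets):
        d=R.as_matrix().T@(np.array(X)-p)/1000
        r=[0,0,0]
        if psi is not None:
            z=np.array([np.cos(psi),np.sin(psi),0]); x=np.array([0,0,-1.]); y=np.cross(z,x)
            r=np.degrees((R.inv()*Ro.from_matrix(np.c_[x,y,z])).as_rotvec())
        print(np.round(X,0),"t",d.round(4),"a",np.round(r,1))
E
python3 - <<'E'
from h import *
s=st()
print(np.degrees(np.arctan2(RT(s).as_matrix()[1,2],RT(s).as_matrix()[0,2])))
for psi in(np.pi/2-.115,-np.pi/2-.115): rows([[460,-30,230]],psi,s)
E
```

```text
t 1.20 pos [153.9 605.8 231.3] F [-0.9 -0.4  0.3] w 85.7 toolx [ 0. -0. -1.] z [ 0.246  0.969 -0.   ] q [-1.39  0.52 -0.04  1.6   0.02  1.02 -0.11]
75.7454242098445
[460 -30 230] t [ 0.0013 -0.4532 -0.5408] a [-7.7 -0.   0. ]
[460 -30 230] t [ 0.0013 -0.4532 -0.5408] a [172.3   0.    0. ]
```

```bash
python3 - <<'E'
from h import *
rows([[330,380,240],[470,60,260]],np.pi/2-.115)
E
```

```text
[330 380 240] t [-0.0087 -0.2262 -0.1755] a [-7.7 -0.   0. ]
[470  60 260] t [-0.0287 -0.4407 -0.4511] a [-7.7 -0.   0. ]
```

>>> {"method": "jog_arm", "body": {
  "commands": [
    {"tx": -0.009, "ty": -0.226, "tz": -0.176, "ax": -7.7, "gripper": -1},
    {"tx": -0.009, "ty": -0.226, "tz": -0.176, "ax": -7.7, "gripper": -1},
    {"tx": -0.009, "ty": -0.226, "tz": -0.176, "ax": -7.7, "gripper": -1},
    {"tx": -0.009, "ty": -0.226, "tz": -0.176, "ax": -7.7, "gripper": -1},
    {"tx": -0.009, "ty": -0.226, "tz": -0.176, "ax": -7.7, "gripper": -1},
    {"tx": -0.009, "ty": -0.226, "tz": -0.176, "ax": -7.7, "gripper": -1},
    {"tx": -0.029, "ty": -0.441, "tz": -0.451, "ax": -7.7, "gripper": -1},
    {"tx": -0.029, "ty": -0.441, "tz": -0.451, "ax": -7.7, "gripper": -1}
  ]
}}

```text
validation failed for argument at $.co...
```

```bash
python3 - <<'E'
from h import *
st()
rows([[480,-30,260]],np.pi/2-.115)
E
```

```text
t 1.20 pos [153.9 605.8 231.3] F [-0.9 -0.4  0.3] w 85.7 toolx [ 0. -0. -1.] z [ 0.246  0.969 -0.   ] q [-1.39  0.52 -0.04  1.6   0.02  1.02 -0.11]
[480 -30 260] t [-0.0287 -0.4726 -0.5359] a [-7.7 -0.   0. ]
```

>>> {"method": "jog_arm", "body": {
  "commands": [
    {"tx": -0.009, "ty": -0.226, "tz": -0.176, "ax": -7.7, "ay": 0, "az": 0, "gripper": -1},
    {"tx": -0.009, "ty": -0.226, "tz": -0.176, "ax": -7.7, "ay": 0, "az": 0, "gripper": -1},
    {"tx": -0.009, "ty": -0.226, "tz": -0.176, "ax": -7.7, "ay": 0, "az": 0, "gripper": -1},
    {"tx": -0.009, "ty": -0.226, "tz": -0.176, "ax": -7.7, "ay": 0, "az": 0, "gripper": -1},
    {"tx": -0.009, "ty": -0.226, "tz": -0.176, "ax": -7.7, "ay": 0, "az": 0, "gripper": -1},
    {"tx": -0.009, "ty": -0.226, "tz": -0.176, "ax": -7.7, "ay": 0, "az": 0, "gripper": -1},
    {"tx": -0.029, "ty": -0.441, "tz": -0.451, "ax": -7.7, "ay": 0, "az": 0, "gripper": -1},
    {"tx": -0.029, "ty": -0.441, "tz": -0.451, "ax": -7.7, "ay": 0, "az": 0, "gripper": -1}
  ]
}}

```text
t: 1.87
ee_pos: [343.3, 331.2, 243.9]
tool_rot: [0.528, -0.47, 0.528, 0.47]
force: [1.5, 1.6, 0.5]
width: 0.2
```

```bash
python3 - <<'E'
from h import *
st()
rows([[480,-30,260]],np.pi/2-.115)
E
```

```text
t 1.87 pos [343.3 331.2 243.9] F [1.5 1.6 0.5] w 0.2 toolx [ 0.  0. -1.] z [0.115 0.993 0.   ] q [-0.89  0.27  0.    1.96 -0.    0.91  0.57]
[480 -30 260] t [-0.0162 -0.1772 -0.3431] a [0. 0. 0.]
```

>>> {"method": "jog_arm", "body": {
  "commands": [
    {"tx": -0.016, "ty": -0.177, "tz": -0.343, "ax": 0, "ay": 0, "az": 0, "gripper": -1},
    {"tx": -0.016, "ty": -0.177, "tz": -0.343, "ax": 0, "ay": 0, "az": 0, "gripper": -1},
    {"tx": -0.016, "ty": -0.177, "tz": -0.343, "ax": 0, "ay": 0, "az": 0, "gripper": -1},
    {"tx": -0.016, "ty": -0.177, "tz": -0.343, "ax": 0, "ay": 0, "az": 0, "gripper": -1},
    {"tx": -0.016, "ty": -0.177, "tz": -0.343, "ax": 0, "ay": 0, "az": 0, "gripper": -1},
    {"tx": -0.016, "ty": -0.177, "tz": -0.343, "ax": 0, "ay": 0, "az": 0, "gripper": -1},
    {"tx": -0.016, "ty": -0.177, "tz": -0.343, "ax": 0, "ay": 0, "az": 0, "gripper": -1},
    {"tx": -0.016, "ty": -0.177, "tz": -0.343, "ax": 0, "ay": 0, "az": 0, "gripper": -1}
  ]
}}

```text
t: 2.53
ee_pos: [460.7, 19.5, 258.0]
tool_rot: [0.528, -0.471, 0.527, 0.47]
force: [0.6, 0.9, -0.2]
width: 0.3
```

```bash
cat >> h.py <<'E'
def wrist():
    s=sense(); p=capture("wrist"); T=np.eye(4); T[:3,:3]=RT(s).as_matrix(); T[:3,3]=s["ee_pos"]
    M=np.linalg.inv(T@np.array(p["tool_from_camera"])); p["rvec"]=cv2.Rodrigues(M[:3,:3])[0].ravel(); p["tvec"]=M[:3,3]; return p
E
python3 - <<'E'
from h import *
st(); p=wrist(); save(p,"w1.png")
for l,z in (("cam_pivot",91),("lever_end",97),("push_pad",86.5),("rack_mid",80)):
    for r in tip_of(p,l)[:2]:
        px=np.array(r["xy"])*[512,384]; print(l,round(r["score"],2),px.round(1),atz(p,px,z).round(1))
E
```

```text
t 2.53 pos [460.7  19.5 258. ] F [ 0.6  0.9 -0.2] w 0.3 toolx [ 0.001  0.    -1.   ] z [0.114 0.993 0.   ] q [-0.35  0.23  0.21  1.99 -0.06  0.93  1.35]
cam_pivot 0.89 [238.6 225.3] [517.2  -2.1  91. ]
lever_end 0.93 [184.9 216.3] [497.9 -57.1  97. ]
push_pad 0.87 [204.2 277. ] [580.4 -51.4  86.5]
rack_mid 0.91 [373.8 219. ] [532.2 150.4  80. ]
rack_mid 0.84 [375.6 316.4] [668.  154.5  80. ]
```

View pics/w1.png

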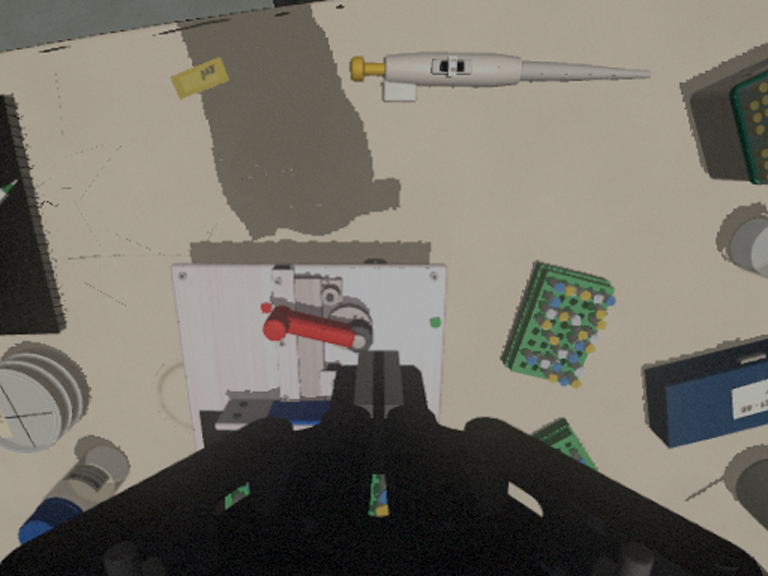

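The wrist picture (1.5x) shows the lever end at (275,326), the hub at (361,335) and the platform's front corners at (173,266) and (446,266). I'll use these to refine the shaker pose.

```bash
python3 - <<'E'
from h import *
from scipy.optimize import least_squares
p=wrist()
o=[.0,.0]
B=np.array([[174,266],[446,266]])/1.5-.17
a=[atz(p,b,60) for b in B]; print(a, np.linalg.norm(a[0]-a[1]))
m=(a[0]+a[1])/2; d=a[1]-a[0]; yaw=np.arctan2(-d[0],d[1]); P=[m[0]+145*np.cos(yaw),m[1]+145*np.sin(yaw),yaw]; print(P)
for Q in(P,P0):
  pv=W(Q,[-98,40,91])[0]; print(pv, proj(p,W(Q,[[-98,40,91],[-98,40,75],[-36,0,101]]))*1.5)
  e=atz(p,np.array([275,326])/1.5,113); v=e-pv; print(e,np.linalg.norm(v[:2]),"cam",-np.pi/2-np.arctan2(v[1],v[0])+Q[2])
E
```

```text
[array([ 453.78724041, -136.0600374 ,   60.        ]), array([477.94816941,  71.7073714 ,  60.        ])] 209.16750859311355
[np.float64(609.8971217109397), np.float64(-48.92527613470237), np.float64(-0.11576837345542404)]
[517.17350019   2.12695213  91.        ] [[360.44345173 338.73837211]
 [361.18560054 330.31813309]
 [307.70322773 419.88614264]]
[491.99910569 -51.86727417 113.        ] 59.57454668280365 cam 0.3205102874322332
[516.73717867  -3.51903316  91.        ] [[352.69375204 339.00690014]
 [353.77289605 330.57719285]
 [300.27720921 420.13681405]]
[491.99910569 -51.86727417 113.        ] 54.309526451063824 cam 0.3579355133047748
```

```bash
cat >> h.py <<'E'
PS=np.array([609.8,-50.,-.116]); PSI=np.pi/2-.116
def fing(c,r=48,gap=0,side=1):
    u=np.array([-np.sin(c),-np.cos(c)]); n=side*np.array([np.cos(c),-np.sin(c)])
    h=7+11*abs(n[0])+14.5*abs(n[1])+gap
    return np.array([-98,40])+r*u+h*n
def fw(c,z,P=PS,**k): return W(P,[*fing(c,**k),z])[0]
E
python3 - <<'E'
from h import *
print(W(PS,[-98,40,91]))
s=st(); a=fw(.28,150,gap=11); b=a.copy(); b[2]=87
rows([a,b],PSI,s)
E
```

```text
[[517.08820601   1.07370415  91.        ]]
t 2.83 pos [460.1  22.5 257.5] F [0.5 0.4 0.4] w -0.2 toolx [-0.  0. -1.] z [0.113 0.994 0.   ] q [-0.35  0.23  0.21  1.99 -0.06  0.93  1.34]
[529. -56. 150.] t [ 0.1074 -0.0769 -0.0701] a [ 0.2  0.  -0. ]
[529. -56.  87.] t [ 0.1704 -0.0769 -0.0701] a [ 0.2  0.  -0. ]
```

>>> {"method": "jog_arm", "body": {
  "commands": [
    {"tx": 0.02, "ty": -0.02, "tz": -0.02, "ax": 0, "ay": 0, "az": 0, "gripper": -1},
    {"tx": 0.04, "ty": -0.04, "tz": -0.04, "ax": 0, "ay": 0, "az": 0, "gripper": -1},
    {"tx": 0.06, "ty": -0.06, "tz": -0.055, "ax": 0, "ay": 0, "az": 0, "gripper": -1},
    {"tx": 0.08, "ty": -0.077, "tz": -0.07, "ax": 0, "ay": 0, "az": 0, "gripper": -1},
    {"tx": 0.1, "ty": -0.077, "tz": -0.07, "ax": 0, "ay": 0, "az": 0, "gripper": -1},
    {"tx": 0.107, "ty": -0.077, "tz": -0.07, "ax": 0, "ay": 0, "az": 0, "gripper": -1},
    {"tx": 0.107, "ty": -0.077, "tz": -0.07, "ax": 0, "ay": 0, "az": 0, "gripper": -1},
    {"tx": 0.107, "ty": -0.077, "tz": -0.07, "ax": 0, "ay": 0, "az": 0, "gripper": -1}
  ]
}}

```text
t: 3.5
ee_pos: [528.7, -55.5, 151.0]
tool_rot: [0.527, -0.471, 0.527, 0.471]
force: [0.3, -0.1, -0.1]
width: -0.0
```

```bash
python3 - <<'E'
from h import *
s=st(); p=wrist(); save(p,"w2.png")
a=fw(.28,87,gap=11)
print(proj(p,[s["ee_pos"]])*1.5)
rows([a],PSI)
E
```

```text
t 3.50 pos [528.7 -55.5 151. ] F [ 0.3 -0.1 -0.1] w -0.0 toolx [-0.  0. -1.] z [0.112 0.994 0.   ] q [-0.16  0.49  0.21  1.93 -0.15  0.74  1.59]
[[379.43406918 375.32726796]]
[529. -56.  87.] t [ 0.0646  0.0005 -0.0002] a [0.2 0.  0.1]
```

View pics/w2.png

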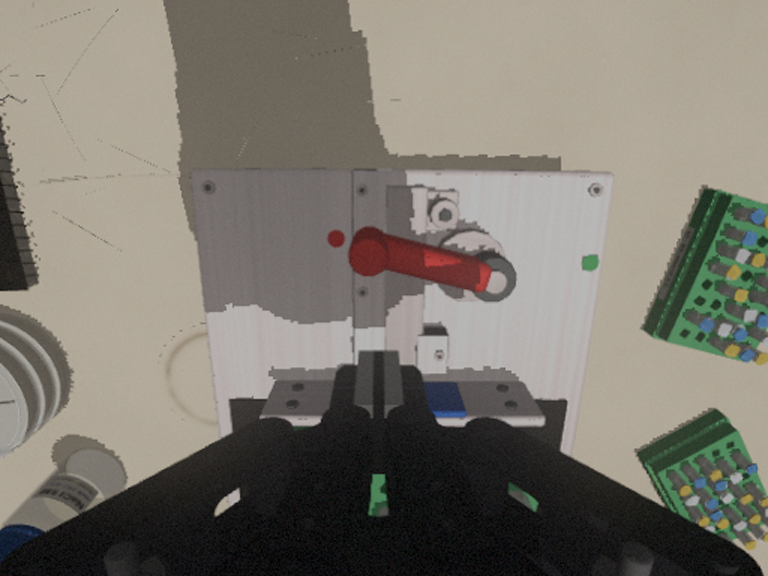

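```bash
cat >> h.py <<'E'
def ov(p,c,n,P=PS,tr=0,fp=None):
    s=1.5; im=cv2.resize(cv2.cvtColor(p["color"],cv2.COLOR_RGB2BGR),None,fx=s,fy=s,interpolation=cv2.INTER_CUBIC)
    def pl(pts,col,cl=True,w=True):
        X=W(P,pts) if w else pts
        cv2.polylines(im,[np.round(proj(p,X)*s).astype(int)],cl,col,1)
    th=np.linspace(0,2*np.pi,24); pv=np.array([-98,40]); u=np.array([-np.sin(c),-np.cos(c)]); n_=np.array([u[1],-u[0]])
    pl([[*(pv+58*u+8.5*np.array([np.cos(t),np.sin(t)])),113] for t in th],(255,0,255))
    pl([[*(pv+a*u+b*n_),100] for a,b in((0,7),(55,7),(55,-7),(0,-7))],(255,255,0))
    pl([[-36+tr,31,101],[-36+tr,-31,101],[-36+tr,-31,72],[-36+tr,31,72]],(0,255,255))
    pl([[-145,108,60],[-145,-108,60],[145,-108,60],[145,108,60]],(0,165,255))
    if fp is not None:
        q=PS[2]; e=np.array([[11,14.5],[11,-14.5],[-11,-14.5],[-11,14.5]])@np.array([[np.cos(q),np.sin(q)],[-np.sin(q),np.cos(q)]])
        pl(np.c_[fp[:2]+e,np.full(4,fp[2])],(0,255,0),w=False)
    cv2.imwrite("pics/"+n,im)
E
python3 - <<'E'
from h import *
p=wrist(); ov(p,.2,"w2o.png",fp=fw(.28,87,gap=11))
E
```

```text
(no output)
```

View pics/w2o.png

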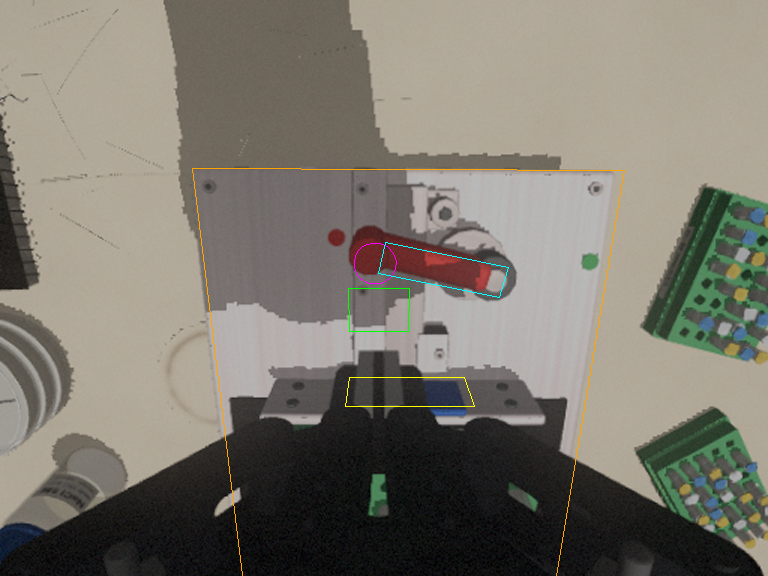

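The overlay agrees to within a few mm: cam is about 0.25, and the fingertip footprint (green) is clear of both lever and pad. Next move is straight down.

>>> {"method": "jog_arm", "body": {
  "commands": [
    {"tx": 0.015, "ty": 0, "tz": 0, "ax": 0, "ay": 0, "az": 0, "gripper": -1},
    {"tx": 0.03, "ty": 0, "tz": 0, "ax": 0, "ay": 0, "az": 0, "gripper": -1},
    {"tx": 0.045, "ty": 0, "tz": 0, "ax": 0, "ay": 0, "az": 0, "gripper": -1},
    {"tx": 0.055, "ty": 0, "tz": 0, "ax": 0, "ay": 0, "az": 0, "gripper": -1},
    {"tx": 0.064, "ty": 0, "tz": 0, "ax": 0, "ay": 0, "az": 0, "gripper": -1},
    {"tx": 0.064, "ty": 0, "tz": 0, "ax": 0, "ay": 0, "az": 0, "gripper": -1},
    {"tx": 0.064, "ty": 0, "tz": 0, "ax": 0, "ay": 0, "az": 0, "gripper": -1},
    {"tx": 0.064, "ty": 0, "tz": 0, "ax": 0, "ay": 0, "az": 0, "gripper": -1}
  ]
}}

```text
t: 4.27
ee_pos: [529.3, -56.8, 87.3]
tool_rot: [0.528, -0.471, 0.528, 0.47]
force: [1.0, 0.5, 0.6]
width: 0.0
```

```bash
python3 - <<'E'
from h import *
s=st()
rows([fw(c,87) for c in np.linspace(.25,1.35,8)],None,s)
E
```

```text
t 4.27 pos [529.3 -56.8  87.3] F [1.  0.5 0.6] w 0.0 toolx [ 0.001  0.    -1.   ] z [0.114 0.993 0.   ] q [-0.13  0.59  0.18  1.97 -0.18  0.6   1.62]
[520. -51.  87.] t [0.0003 0.0101 0.0043] a [0 0 0]
[513. -52.  87.] t [0.0003 0.0169 0.0029] a [0 0 0]
[506. -51.  87.] t [0.0003 0.0242 0.0027] a [0 0 0]
[498. -50.  87.] t [0.0003 0.0319 0.0036] a [0 0 0]
[491. -46.  87.] t [0.0002 0.0397 0.0061] a [0 0 0]
[483. -41.  87.] t [0.0002 0.0473 0.0101] a [0 0 0]
[477. -35.  87.] t [0.0002 0.0544 0.0156] a [0 0 0]
[472. -27.  87.] t [0.0002 0.0605 0.0226] a [0 0 0]
```

>>> {"method": "jog_arm", "body": {
  "commands": [
    {"tx": 0, "ty": 0.01, "tz": 0.004, "ax": 0, "ay": 0, "az": 0, "gripper": -1},
    {"tx": 0, "ty": 0.017, "tz": 0.003, "ax": 0, "ay": 0, "az": 0, "gripper": -1},
    {"tx": 0, "ty": 0.024, "tz": 0.003, "ax": 0, "ay": 0, "az": 0, "gripper": -1},
    {"tx": 0, "ty": 0.032, "tz": 0.004, "ax": 0, "ay": 0, "az": 0, "gripper": -1},
    {"tx": 0, "ty": 0.04, "tz": 0.006, "ax": 0, "ay": 0, "az": 0, "gripper": -1},
    {"tx": 0, "ty": 0.047, "tz": 0.01, "ax": 0, "ay": 0, "az": 0, "gripper": -1},
    {"tx": 0, "ty": 0.054, "tz": 0.016, "ax": 0, "ay": 0, "az": 0, "gripper": -1},
    {"tx": 0, "ty": 0.06, "tz": 0.023, "ax": 0, "ay": 0, "az": 0, "gripper": -1}
  ]
}}

```text
t: 4.93
ee_pos: [473.0, -27.7, 87.6]
tool_rot: [0.529, -0.471, 0.527, 0.469]
force: [5.3, -5.6, 0.5]
width: 0.3
```

```bash
python3 - <<'E'
from h import *
s=st(); p=wrist(); ov(p,1.35,"w3.png",fp=s["ee_pos"])
rows([fw(c,87) for c in np.linspace(1.45,2.5,8)],None,s)
E
```

```text
t 4.93 pos [473.  -27.7  87.6] F [ 5.3 -5.6  0.5] w 0.3 toolx [ 0.004 -0.001 -1.   ] z [ 0.115  0.993 -0.   ] q [-0.2   0.53  0.18  2.12 -0.18  0.51  1.56]
[469. -22.  87.] t [0.0006 0.0045 0.0054] a [0 0 0]
[466. -14.  87.] t [0.0006 0.0082 0.0133] a [0 0 0]
[464.  -7.  87.] t [0.0006 0.0109 0.0194] a [0 0 0]
[463.  -0.  87.] t [0.0006 0.0128 0.0263] a [0 0 0]
[463.   7.  87.] t [0.0006 0.0136 0.0337] a [0 0 0]
[465.  15.  87.] t [0.0006 0.0132 0.0416] a [0 0 0]
[468.  23.  87.] t [0.0006 0.0113 0.0496] a [0 0 0]
[472.  30.  87.] t [0.0006 0.0079 0.0575] a [0 0 0]
```

View pics/w3.png

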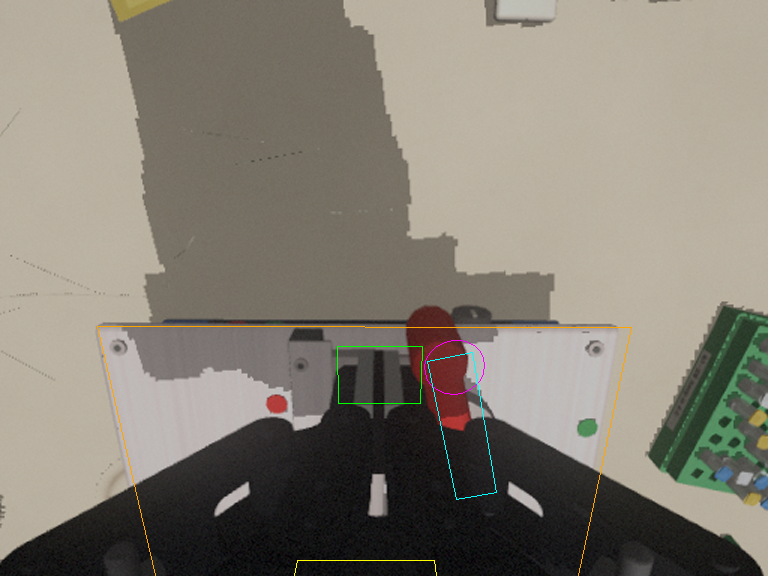

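The lever is following, at about 1.25 rad, with the finger against its trailing side. Continuing round.

>>> {"method": "jog_arm", "body": {
  "commands": [
    {"tx": 0, "ty": 0.005, "tz": 0.005, "ax": 0, "ay": 0, "az": 0, "gripper": -1},
    {"tx": 0, "ty": 0.008, "tz": 0.013, "ax": 0, "ay": 0, "az": 0, "gripper": -1},
    {"tx": 0, "ty": 0.011, "tz": 0.02, "ax": 0, "ay": 0, "az": 0, "gripper": -1},
    {"tx": 0, "ty": 0.013, "tz": 0.027, "ax": 0, "ay": 0, "az": 0, "gripper": -1},
    {"tx": 0, "ty": 0.013, "tz": 0.034, "ax": 0, "ay": 0, "az": 0, "gripper": -1},
    {"tx": 0, "ty": 0.013, "tz": 0.042, "ax": 0, "ay": 0, "az": 0, "gripper": -1},
    {"tx": 0, "ty": 0.011, "tz": 0.05, "ax": 0, "ay": 0, "az": 0, "gripper": -1},
    {"tx": 0, "ty": 0.008, "tz": 0.058, "ax": 0, "ay": 0, "az": 0, "gripper": -1}
  ]
}}

```text
t: 5.65
ee_pos: [470.6, 30.6, 87.0]
tool_rot: [0.528, -0.471, 0.528, 0.47]
force: [-2.1, -5.5, 0.3]
width: -0.1
```

```bash
python3 - <<'E'
from h import *
s=st()
rows([fw(c,87) for c in (2.55,2.6,2.65,2.7,2.75,2.8,2.85,2.9,2.95,3.,3.05)],None,s)
E
```

```text
t 5.65 pos [470.6  30.6  87. ] F [-2.1 -5.5  0.3] w -0.1 toolx [ 0.    -0.001 -1.   ] z [ 0.115  0.993 -0.001] q [-0.33  0.53  0.19  2.12 -0.19  0.51  1.45]
[474.  33.  87.] t [ 0.     -0.0027  0.0024] a [0 0 0]
[476.  35.  87.] t [ 0.     -0.0043  0.0049] a [0 0 0]
[478.  37.  87.] t [ 0.     -0.0062  0.0073] a [0 0 0]
[480.  39.  87.] t [ 0.     -0.0081  0.0096] a [0 0 0]
[482.  41.  87.] t [ 0.     -0.0103  0.0118] a [0 0 0]
[485.  43.  87.] t [-0.     -0.0126  0.0138] a [0 0 0]
[487.  45.  87.] t [-0.     -0.015   0.0158] a [0 0 0]
[490.  46.  87.] t [-0.     -0.0176  0.0176] a [0 0 0]
[493.  47.  87.] t [-0.     -0.0203  0.0193] a [0 0 0]
[496.  49.  87.] t [-0.     -0.0231  0.0208] a [0 0 0]
[499.  50.  87.] t [-0.     -0.026   0.0221] a [0 0 0]
```

>>> {"method": "jog_arm", "body": {
  "commands": [
    {"tx": 0, "ty": -0.003, "tz": 0.003, "ax": 0, "ay": 0, "az": 0, "gripper": -1},
    {"tx": 0, "ty": -0.006, "tz": 0.007, "ax": 0, "ay": 0, "az": 0, "gripper": -1},
    {"tx": 0, "ty": -0.008, "tz": 0.01, "ax": 0, "ay": 0, "az": 0, "gripper": -1},
    {"tx": 0, "ty": -0.01, "tz": 0.012, "ax": 0, "ay": 0, "az": 0, "gripper": -1},
    {"tx": 0, "ty": -0.012, "tz": 0.014, "ax": 0, "ay": 0, "az": 0, "gripper": -1},
    {"tx": 0, "ty": -0.015, "tz": 0.016, "ax": 0, "ay": 0, "az": 0, "gripper": -1},
    {"tx": 0, "ty": -0.017, "tz": 0.017, "ax": 0, "ay": 0, "az": 0, "gripper": -1},
    {"tx": 0, "ty": -0.017, "tz": 0.017, "ax": 0, "ay": 0, "az": 0, "gripper": -1}
  ]
}}

```text
t: 6.32
ee_pos: [489.5, 45.4, 86.6]
tool_rot: [0.528, -0.47, 0.528, 0.47]
force: [-3.9, -4.3, 0.6]
width: 0.1
```

```bash
python3 - <<'E'
from h import *
s=st(); p=wrist(); ov(p,2.85,"w4.png",fp=s["ee_pos"])
E
```

```text
t 6.32 pos [489.5  45.4  86.6] F [-3.9 -4.3  0.6] w 0.1 toolx [-0.    -0.001 -1.   ] z [ 0.115  0.993 -0.001] q [-0.36  0.55  0.19  2.07 -0.19  0.54  1.43]
```

View pics/w4.png

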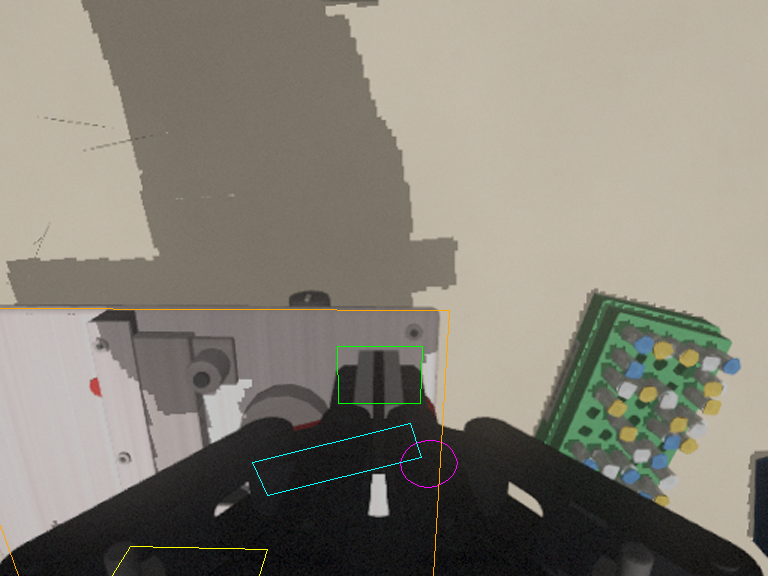

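Force is still only the swing friction, so the stop isn't reached yet. I'll push on gently.

>>> {"method": "jog_arm", "body": {
  "commands": [
    {"tx": 0, "ty": -0.001, "tz": 0.001, "ax": 0, "ay": 0, "az": 0, "gripper": -1},
    {"tx": 0, "ty": -0.002, "tz": 0.001, "ax": 0, "ay": 0, "az": 0, "gripper": -1},
    {"tx": 0, "ty": -0.003, "tz": 0.002, "ax": 0, "ay": 0, "az": 0, "gripper": -1},
    {"tx": 0, "ty": -0.004, "tz": 0.002, "ax": 0, "ay": 0, "az": 0, "gripper": -1},
    {"tx": 0, "ty": -0.005, "tz": 0.003, "ax": 0, "ay": 0, "az": 0, "gripper": -1},
    {"tx": 0, "ty": -0.005, "tz": 0.003, "ax": 0, "ay": 0, "az": 0, "gripper": -1},
    {"tx": 0, "ty": -0.005, "tz": 0.003, "ax": 0, "ay": 0, "az": 0, "gripper": -1},
    {"tx": 0, "ty": -0.005, "tz": 0.003, "ax": 0, "ay": 0, "az": 0, "gripper": -1}
  ]
}}

```text
t: 7.03
ee_pos: [492.3, 46.7, 86.2]
tool_rot: [0.526, -0.469, 0.53, 0.471]
force: [-15.2, -13.2, 8.4]
width: 0.3
```

Force has jumped to about 20 N with little motion, so it is at the stop. Backing off and lifting.

>>> {"method": "jog_arm", "body": {
  "commands": [
    {"tx": 0, "ty": 0.008, "tz": -0.004, "ax": 0, "ay": 0, "az": 0, "gripper": -1},
    {"tx": 0, "ty": 0.015, "tz": -0.004, "ax": 0, "ay": 0, "az": 0, "gripper": -1},
    {"tx": -0.02, "ty": 0.015, "tz": -0.004, "ax": 0, "ay": 0, "az": 0, "gripper": -1},
    {"tx": -0.05, "ty": 0.015, "tz": -0.004, "ax": 0, "ay": 0, "az": 0, "gripper": -1},
    {"tx": -0.08, "ty": 0.015, "tz": -0.004, "ax": 0, "ay": 0, "az": 0, "gripper": -1},
    {"tx": -0.11, "ty": 0.02, "tz": -0.015, "ax": 0, "ay": 0, "az": 0, "gripper": -1},
    {"tx": -0.12, "ty": 0.03, "tz": -0.03, "ax": 0, "ay": 0, "az": 0, "gripper": -1},
    {"tx": -0.12, "ty": 0.03, "tz": -0.03, "ax": 0, "ay": 0, "az": 0, "gripper": -1}
  ]
}}

```text
t: 7.7
ee_pos: [461.1, 20.9, 209.2]
tool_rot: [0.529, -0.471, 0.527, 0.47]
force: [0.8, -0.6, 1.0]
width: -0.1
```

```bash
python3 - <<'E'
from h import *
s=st(); p=wrist(); t=W(PS,[-60,0,87])[0]; ov(p,2.9,"w5.png",fp=t)
u=t.copy(); u[2]=150
rows([u,t],PSI,s)
E
```

```text
t 7.70 pos [461.1  20.9 209.2] F [ 0.8 -0.6  1. ] w -0.1 toolx [ 0.004  0.001 -1.   ] z [0.116 0.993 0.002] q [-0.39  0.3   0.27  2.05 -0.11  0.8   1.4 ]
[550. -43. 150.] t [ 0.0595 -0.0956 -0.0533] a [-0.   0.1  0.2]
[550. -43.  87.] t [ 0.1225 -0.0954 -0.0534] a [-0.   0.1  0.2]
```

View pics/w5.png

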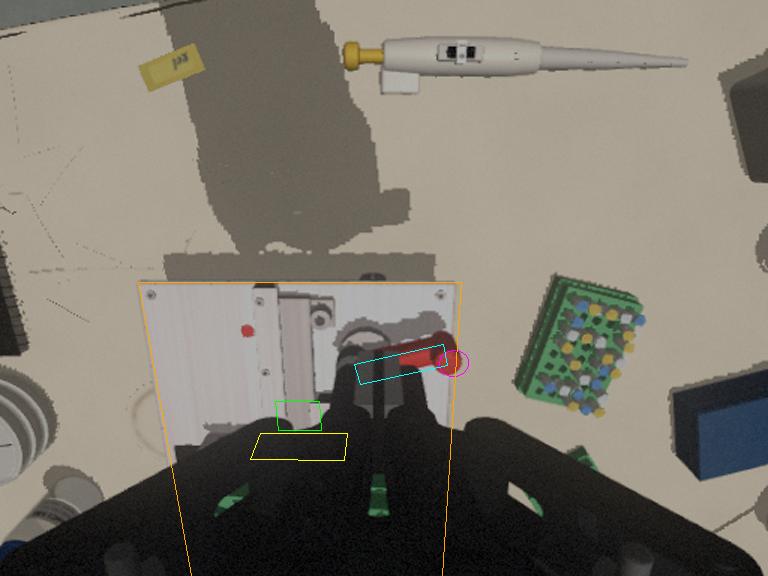

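```bash
python3 - <<'E'
from h import *
p=wrist(); 
for k,c in enumerate((2.7,2.8,2.9)):
    ov(p,c,"t.png"); im=cv2.imread("pics/t.png")[280:410,300:480]; 
    a=cv2.resize(im,None,fx=2,fy=2) ; 
    A=a if k==0 else np.hstack([A,a])
cv2.imwrite("pics/w5c.png",cv2.resize(A,(798,192)))
t=tip_of(p,"lever_end")[0]; px=np.array(t["xy"])*[512,384]; e=atz(p,px,97); print(t["score"],px*1.5,e, W([0,0,0],[0,0,0])is None)
pv=W(PS,[-98,40,91])[0]; v=e-pv; print(np.linalg.norm(v[:2]),(-np.pi/2-np.arctan2(v[1],v[0])+PS[2])%(2*np.pi))
E
```

```text
0.65 [440.3712 351.3024] [508.85261775  54.28265247  97.        ] False
53.84252125778208 2.8720329015963295
```

View pics/w5c.png

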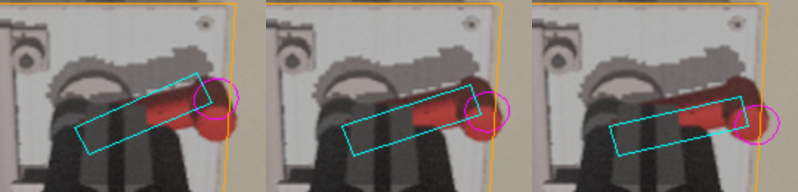

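The cap of the lever end (the lit circle) matches the 2.9 rad model, so the lever is at its stop and shows about 3 mm right of my frame. I'll shift the frame y by -2 mm and go to the pad.

>>> {"method": "jog_arm", "body": {
  "commands": [
    {"tx": 0.01, "ty": -0.025, "tz": -0.015, "ax": 0, "ay": 0, "az": 0, "gripper": -1},
    {"tx": 0.02, "ty": -0.05, "tz": -0.03, "ax": 0, "ay": 0, "az": 0, "gripper": -1},
    {"tx": 0.03, "ty": -0.075, "tz": -0.045, "ax": 0, "ay": 0, "az": 0, "gripper": -1},
    {"tx": 0.05, "ty": -0.096, "tz": -0.055, "ax": 0, "ay": 0, "az": 0, "gripper": -1},
    {"tx": 0.06, "ty": -0.096, "tz": -0.055, "ax": 0, "ay": 0, "az": 0, "gripper": -1},
    {"tx": 0.06, "ty": -0.096, "tz": -0.055, "ax": 0, "ay": 0, "az": 0, "gripper": -1},
    {"tx": 0.06, "ty": -0.096, "tz": -0.055, "ax": 0, "ay": 0, "az": 0, "gripper": -1},
    {"tx": 0.06, "ty": -0.096, "tz": -0.055, "ax": 0, "ay": 0, "az": 0, "gripper": -1}
  ]
}}

```text
t: 8.52
ee_pos: [550.3, -42.4, 146.8]
tool_rot: [0.528, -0.471, 0.528, 0.471]
force: [0.3, 1.0, -0.1]
width: -0.2
```

```bash
sed -i 's/PS=np.array(\[609.8,-50./PS=np.array([609.8,-52./' h.py; python3 - <<'E'
from h import *
s=st(); p=wrist(); t=W(PS,[-60,0,87])[0]; ov(p,2.9,"w6.png",fp=t)
rows([t],PSI,s)
E
```

```text
t 8.52 pos [550.3 -42.4 146.8] F [ 0.3  1.  -0.1] w -0.2 toolx [-0.  0. -1.] z [0.113 0.994 0.   ] q [-0.21  0.53  0.25  1.88 -0.19  0.75  1.6 ]
[550. -45.  87.] t [ 0.0598 -0.0002 -0.0027] a [ 0.1  0.  -0. ]
```

View pics/w6.png

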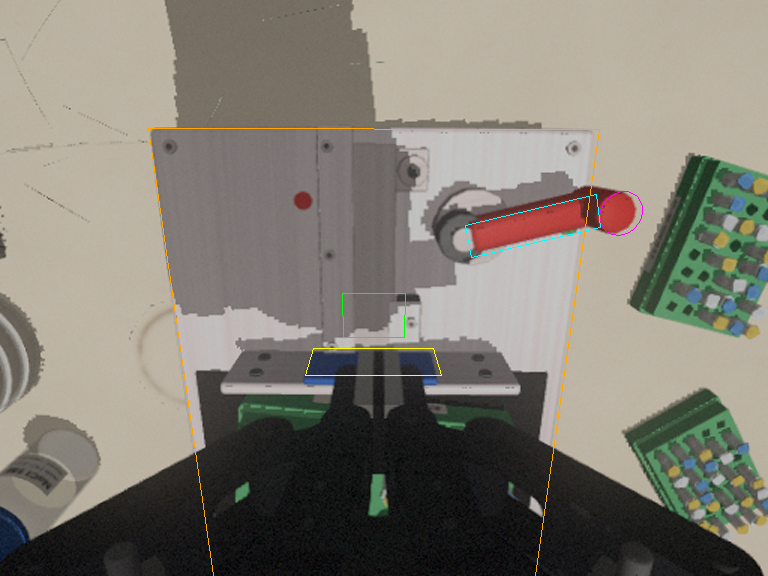

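The overlay fits well: lever at about 2.9 rad, pad where modelled, and the fingertip footprint clear behind it. Next is down, then forward.

>>> {"method": "jog_arm", "body": {
  "commands": [
    {"tx": 0.015, "ty": 0, "tz": -0.003, "ax": 0, "ay": 0, "az": 0, "gripper": -1},
    {"tx": 0.03, "ty": 0, "tz": -0.003, "ax": 0, "ay": 0, "az": 0, "gripper": -1},
    {"tx": 0.045, "ty": 0, "tz": -0.003, "ax": 0, "ay": 0, "az": 0, "gripper": -1},
    {"tx": 0.055, "ty": 0, "tz": -0.003, "ax": 0, "ay": 0, "az": 0, "gripper": -1},
    {"tx": 0.06, "ty": 0, "tz": -0.003, "ax": 0, "ay": 0, "az": 0, "gripper": -1},
    {"tx": 0.06, "ty": 0, "tz": -0.003, "ax": 0, "ay": 0, "az": 0, "gripper": -1},
    {"tx": 0.06, "ty": -0.005, "tz": -0.003, "ax": 0, "ay": 0, "az": 0, "gripper": -1},
    {"tx": 0.06, "ty": -0.01, "tz": -0.003, "ax": 0, "ay": 0, "az": 0, "gripper": -1}
  ]
}}

```text
t: 9.23
ee_pos: [561.0, -47.3, 87.4]
tool_rot: [0.528, -0.471, 0.527, 0.47]
force: [-0.1, -0.4, 0.0]
width: -0.3
```

```bash
python3 - <<'E'
from h import *
s=st(); print("x in shaker", (W([0,0,-PS[2]],s["ee_pos"]-[PS[0],PS[1],0])).round(1))
rows([W(PS,[x,0,87])[0] for x in(-40,-10,2,5,8)],PSI,s)
E
```

```text
t 9.23 pos [561.  -47.3  87.4] F [-0.1 -0.4  0. ] w -0.3 toolx [ 0.001  0.    -1.   ] z [0.114 0.993 0.   ] q [-0.18  0.63  0.22  1.89 -0.22  0.64  1.63]
x in shaker [[-49.   -0.9  87.4]]
[570. -47.  87.] t [ 0.0005 -0.009   0.0009] a [0.1 0.  0.1]
[600. -51.  87.] t [ 0.0005 -0.039   0.0009] a [0.1 0.  0.1]
[612. -52.  87.] t [ 0.0005 -0.051   0.0008] a [0.1 0.  0.1]
[615. -53.  87.] t [ 0.0005 -0.054   0.0008] a [0.1 0.  0.1]
[618. -53.  87.] t [ 0.0005 -0.057   0.0008] a [0.1 0.  0.1]
```

>>> {"method": "jog_arm", "body": {
  "commands": [
    {"tx": 0, "ty": -0.004, "tz": 0.001, "ax": 0, "ay": 0, "az": 0, "gripper": -1},
    {"tx": 0, "ty": -0.008, "tz": 0.001, "ax": 0, "ay": 0, "az": 0, "gripper": -1},
    {"tx": 0, "ty": -0.012, "tz": 0.001, "ax": 0, "ay": 0, "az": 0, "gripper": -1},
    {"tx": 0, "ty": -0.016, "tz": 0.001, "ax": 0, "ay": 0, "az": 0, "gripper": -1},
    {"tx": 0, "ty": -0.02, "tz": 0.001, "ax": 0, "ay": 0, "az": 0, "gripper": -1},
    {"tx": 0, "ty": -0.024, "tz": 0.001, "ax": 0, "ay": 0, "az": 0, "gripper": -1},
    {"tx": 0, "ty": -0.028, "tz": 0.001, "ax": 0, "ay": 0, "az": 0, "gripper": -1},
    {"tx": 0, "ty": -0.032, "tz": 0.001, "ax": 0, "ay": 0, "az": 0, "gripper": -1}
  ]
}}

```text
t: 9.9
ee_pos: [592.4, -50.0, 86.5]
tool_rot: [0.528, -0.471, 0.528, 0.471]
force: [-2.8, 0.5, 3.0]
width: -0.2
```

>>> {"method": "jog_arm", "body": {
  "commands": [
    {"tx": 0, "ty": -0.003, "tz": 0, "ax": 0, "ay": 0, "az": 0, "gripper": -1},
    {"tx": 0, "ty": -0.006, "tz": 0, "ax": 0, "ay": 0, "az": 0, "gripper": -1},
    {"tx": 0, "ty": -0.009, "tz": 0, "ax": 0, "ay": 0, "az": 0, "gripper": -1},
    {"tx": 0, "ty": -0.012, "tz": 0, "ax": 0, "ay": 0, "az": 0, "gripper": -1},
    {"tx": 0, "ty": -0.014, "tz": 0, "ax": 0, "ay": 0, "az": 0, "gripper": -1},
    {"tx": 0, "ty": -0.016, "tz": 0, "ax": 0, "ay": 0, "az": 0, "gripper": -1},
    {"tx": 0, "ty": -0.017, "tz": 0, "ax": 0, "ay": 0, "az": 0, "gripper": -1},
    {"tx": 0, "ty": -0.018, "tz": 0, "ax": 0, "ay": 0, "az": 0, "gripper": -1}
  ]
}}

```text
t: 10.57
ee_pos: [610.0, -52.1, 86.5]
tool_rot: [0.528, -0.471, 0.528, 0.471]
force: [-4.0, -0.7, 2.1]
width: 0.0
```

```bash
python3 - <<'E'
from h import *
s=st(); print("x in shaker", (W([0,0,-PS[2]],s["ee_pos"]-[PS[0],PS[1],0])).round(1))
p=wrist(); ov(p,2.9,"w7.png",tr=50)
E
```

```text
t 10.57 pos [610.  -52.1  86.5] F [-4.  -0.7  2.1] w 0.0 toolx [-0. -0. -1.] z [ 0.114  0.993 -0.   ] q [-0.16  0.7   0.22  1.75 -0.22  0.72  1.63]
x in shaker [[ 0.2 -0.1 86.5]]
```

View pics/w7.png

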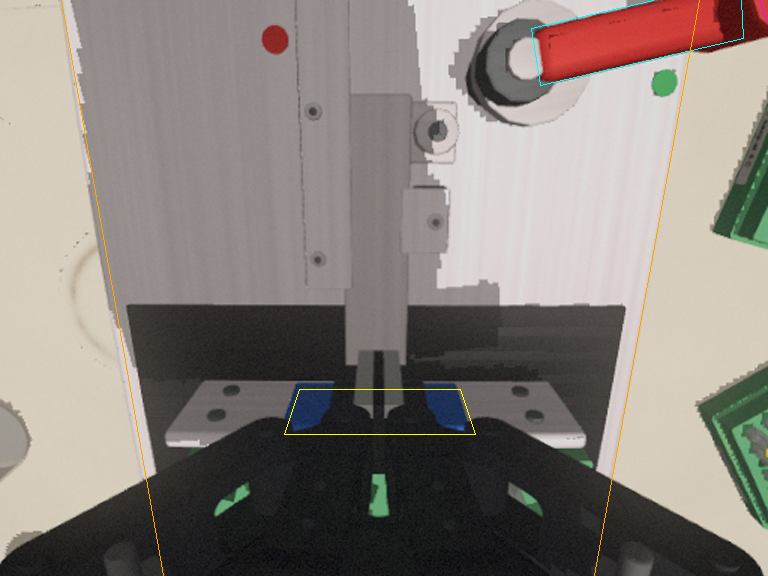

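The roller has passed the cam, and travel is about 47 mm. Pushing on gently to the end stop.

>>> {"method": "jog_arm", "body": {
  "commands": [
    {"tx": 0, "ty": -0.001, "tz": 0, "ax": 0, "ay": 0, "az": 0, "gripper": -1},
    {"tx": 0, "ty": -0.002, "tz": 0, "ax": 0, "ay": 0, "az": 0, "gripper": -1},
    {"tx": 0, "ty": -0.003, "tz": 0, "ax": 0, "ay": 0, "az": 0, "gripper": -1},
    {"tx": 0, "ty": -0.004, "tz": 0, "ax": 0, "ay": 0, "az": 0, "gripper": -1},
    {"tx": 0, "ty": -0.005, "tz": 0, "ax": 0, "ay": 0, "az": 0, "gripper": -1},
    {"tx": 0, "ty": -0.005, "tz": 0, "ax": 0, "ay": 0, "az": 0, "gripper": -1},
    {"tx": 0, "ty": -0.005, "tz": 0, "ax": 0, "ay": 0, "az": 0, "gripper": -1},
    {"tx": 0, "ty": -0.005, "tz": 0, "ax": 0, "ay": 0, "az": 0, "gripper": -1}
  ]
}}

```text
t: 11.28
ee_pos: [614.9, -52.7, 86.5]
tool_rot: [0.528, -0.471, 0.528, 0.471]
force: [-4.4, -1.3, 0.9]
width: 0.2
```

>>> {"method": "jog_arm", "body": {
  "commands": [
    {"tx": 0, "ty": -0.001, "tz": 0, "ax": 0, "ay": 0, "az": 0, "gripper": -1},
    {"tx": 0, "ty": -0.002, "tz": 0, "ax": 0, "ay": 0, "az": 0, "gripper": -1},
    {"tx": 0, "ty": -0.003, "tz": 0, "ax": 0, "ay": 0, "az": 0, "gripper": -1},
    {"tx": 0, "ty": -0.003, "tz": 0, "ax": 0, "ay": 0, "az": 0, "gripper": -1},
    {"tx": 0, "ty": -0.004, "tz": 0, "ax": 0, "ay": 0, "az": 0, "gripper": -1},
    {"tx": 0, "ty": -0.004, "tz": 0, "ax": 0, "ay": 0, "az": 0, "gripper": -1},
    {"tx": 0, "ty": -0.004, "tz": 0, "ax": 0, "ay": 0, "az": 0, "gripper": -1},
    {"tx": 0, "ty": -0.004, "tz": 0, "ax": 0, "ay": 0, "az": 0, "gripper": -1}
  ]
}}

```text
t: 11.95
ee_pos: [615.2, -52.7, 86.3]
tool_rot: [0.526, -0.468, 0.53, 0.473]
force: [-31.0, 2.6, 24.1]
width: -0.1
```

Hard stop reached: 31 N and no further motion. Backing off and up, then checking.

>>> {"method": "jog_arm", "body": {
  "commands": [
    {"tx": 0, "ty": 0.008, "tz": 0, "ax": 0, "ay": 0, "az": 0, "gripper": -1},
    {"tx": 0, "ty": 0.025, "tz": 0, "ax": 0, "ay": 0, "az": 0, "gripper": -1},
    {"tx": -0.02, "ty": 0.05, "tz": 0, "ax": 0, "ay": 0, "az": 0, "gripper": -1},
    {"tx": -0.05, "ty": 0.08, "tz": 0.01, "ax": 0, "ay": 0, "az": 0, "gripper": -1},
    {"tx": -0.08, "ty": 0.1, "tz": 0.02, "ax": 0, "ay": 0, "az": 0, "gripper": -1},
    {"tx": -0.1, "ty": 0.12, "tz": 0.03, "ax": 0, "ay": 0, "az": 0, "gripper": -1},
    {"tx": -0.12, "ty": 0.13, "tz": 0.03, "ax": 0, "ay": 0, "az": 0, "gripper": -1},
    {"tx": -0.12, "ty": 0.13, "tz": 0.03, "ax": 0, "ay": 0, "az": 0, "gripper": -1}
  ]
}}

```text
t: 12.62
ee_pos: [493.6, -7.4, 210.2]
tool_rot: [0.529, -0.472, 0.526, 0.47]
force: [1.9, -0.3, 1.3]
width: 0.2
```

```bash
python3 - <<'E'
from h import *
s=st(); p=wrist(); ov(p,2.88,"w8.png",tr=52,fp=fw(2.88,87,gap=10,side=-1,r=46))
a=fw(2.88,150,gap=10,side=-1,r=46); b=a.copy(); b[2]=87
rows([a,b],PSI,s)
q=capture("scene"); im=cv2.cvtColor(q["color"],cv2.COLOR_RGB2BGR)
cv2.imwrite("pics/sc8.png",cv2.resize(im[160:255,225:345],None,fx=6,fy=6,interpolation=cv2.INTER_CUBIC))
E
```

```text
t 12.62 pos [493.6  -7.4 210.2] F [ 1.9 -0.3  1.3] w 0.2 toolx [ 0.006  0.002 -1.   ] z [0.113 0.994 0.002] q [-0.33  0.35  0.29  1.98 -0.14  0.83  1.49]
[541.  49. 150.] t [ 0.0606 -0.0409  0.0614] a [0.2 0.1 0.3]
[541.  49.  87.] t [ 0.1236 -0.0405  0.0613] a [0.2 0.1 0.3]
```

View pics/w8.png

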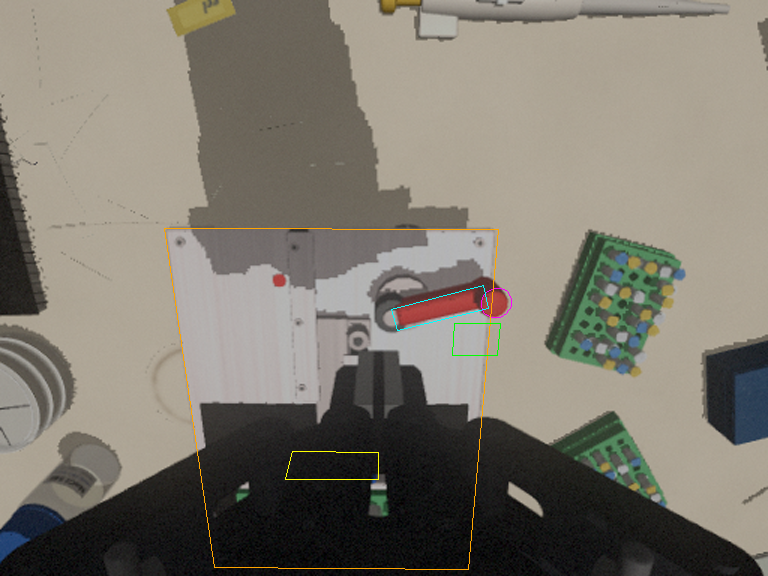

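View pics/sc8.png

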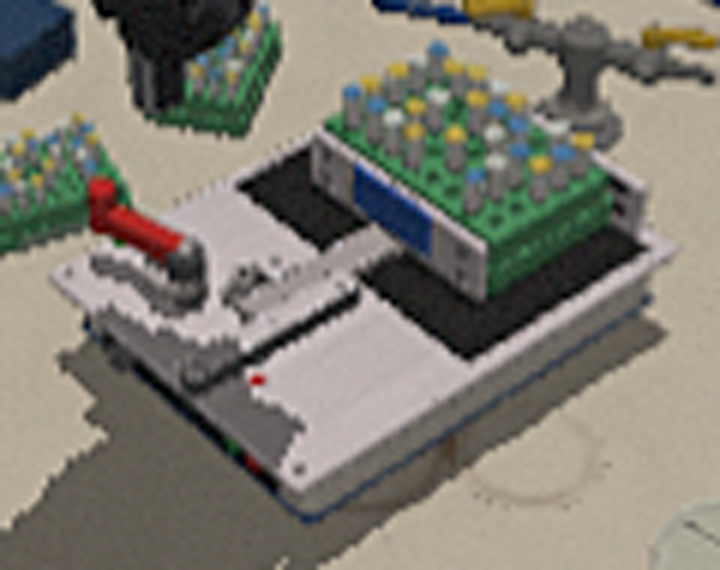

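The slide is home, and the rack sits square between jaw and fence. The lever is at the left. Next I place the finger on its far side (green footprint) and swing it back.

>>> {"method": "jog_arm", "body": {
  "commands": [
    {"tx": 0.02, "ty": -0.02, "tz": 0.02, "ax": 0, "ay": 0, "az": 0, "gripper": -1},
    {"tx": 0.03, "ty": -0.04, "tz": 0.045, "ax": 0, "ay": 0, "az": 0, "gripper": -1},
    {"tx": 0.045, "ty": -0.042, "tz": 0.061, "ax": 0, "ay": 0, "az": 0, "gripper": -1},
    {"tx": 0.06, "ty": -0.042, "tz": 0.061, "ax": 0, "ay": 0, "az": 0, "gripper": -1},
    {"tx": 0.06, "ty": -0.042, "tz": 0.061, "ax": 0, "ay": 0, "az": 0, "gripper": -1},
    {"tx": 0.06, "ty": -0.042, "tz": 0.061, "ax": 0, "ay": 0, "az": 0, "gripper": -1},
    {"tx": 0.06, "ty": -0.042, "tz": 0.061, "ax": 0, "ay": 0, "az": 0, "gripper": -1},
    {"tx": 0.06, "ty": -0.042, "tz": 0.061, "ax": 0, "ay": 0, "az": 0, "gripper": -1}
  ]
}}

```text
t: 13.38
ee_pos: [542.3, 46.8, 147.3]
tool_rot: [0.528, -0.471, 0.528, 0.47]
force: [0.4, 0.2, -1.2]
width: 0.1
```

```bash
python3 - <<'E'
from h import *
s=st(); p=wrist(); b=fw(2.88,87,gap=10,side=-1,r=46); ov(p,2.88,"w9.png",tr=52,fp=b)
rows([b],PSI,s)
E
```

```text
t 13.38 pos [542.3  46.8 147.3] F [ 0.4  0.2 -1.2] w 0.1 toolx [ 0.001  0.    -1.   ] z [0.115 0.993 0.   ] q [-0.38  0.52  0.25  1.9  -0.18  0.74  1.43]
[541.  49.  87.] t [0.0603 0.0012 0.0022] a [0.  0.  0.1]
```

View pics/w9.png

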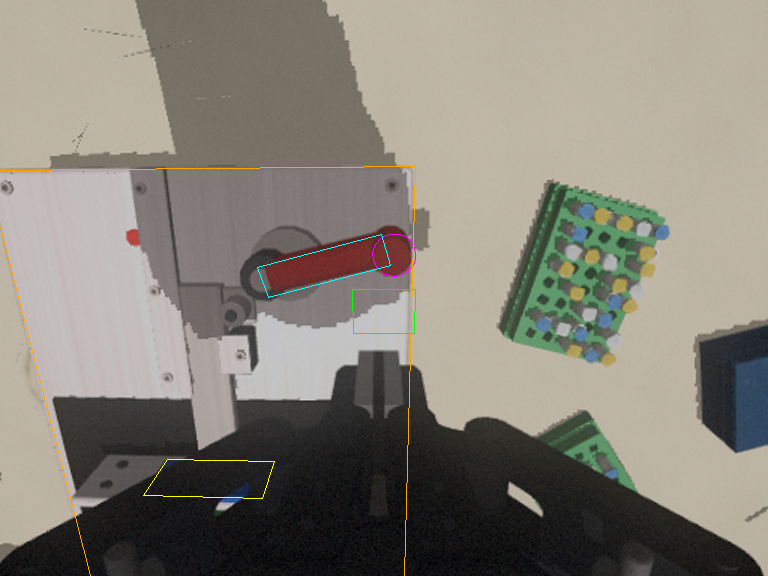

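>>> {"method": "jog_arm", "body": {
  "commands": [
    {"tx": 0.015, "ty": 0, "tz": 0.001, "ax": 0, "ay": 0, "az": 0, "gripper": -1},
    {"tx": 0.03, "ty": 0, "tz": 0.001, "ax": 0, "ay": 0, "az": 0, "gripper": -1},
    {"tx": 0.045, "ty": 0, "tz": 0.001, "ax": 0, "ay": 0, "az": 0, "gripper": -1},
    {"tx": 0.055, "ty": 0, "tz": 0.001, "ax": 0, "ay": 0, "az": 0, "gripper": -1},
    {"tx": 0.06, "ty": 0, "tz": 0.001, "ax": 0, "ay": 0, "az": 0, "gripper": -1},
    {"tx": 0.06, "ty": 0, "tz": 0.001, "ax": 0, "ay": 0, "az": 0, "gripper": -1},
    {"tx": 0.06, "ty": 0, "tz": 0.001, "ax": 0, "ay": 0, "az": 0, "gripper": -1},
    {"tx": 0.06, "ty": 0, "tz": 0.001, "ax": 0, "ay": 0, "az": 0, "gripper": -1}
  ]
}}

```text
t: 14.1
ee_pos: [542.4, 48.4, 87.3]
tool_rot: [0.528, -0.471, 0.527, 0.47]
force: [1.0, -0.5, 0.7]
width: 0.2
```

```bash
python3 - <<'E'
from h import *
s=st()
for a,b in((2.85,1.7),(1.55,.5),(.45,0.1)):
    rows([fw(c,87,side=-1) for c in np.linspace(a,b,8)],None,s)
E
```

```text
t 14.10 pos [542.4  48.4  87.3] F [ 1.  -0.5  0.7] w 0.2 toolx [ 0.001  0.    -1.   ] z [0.114 0.993 0.   ] q [-0.35  0.61  0.21  1.94 -0.21  0.61  1.46]
[530.  50.  87.] t [0.0003 0.0125 0.0003] a [0 0 0]
[523.  52.  87.] t [0.0003 0.0197 0.0015] a [0 0 0]
[515.  53.  87.] t [0.0003 0.0275 0.0014] a [0 0 0]
[507.  52.  87.] t [ 0.0003  0.0357 -0.0002] a [0 0 0]
[499.  50.  87.] t [ 0.0003  0.0438 -0.0034] a [0 0 0]
[490.  46.  87.] t [ 0.0002  0.0516 -0.0083] a [0 0 0]
[483.  40.  87.] t [ 0.0002  0.0585 -0.0149] a [0 0 0]
[476.  33.  87.] t [ 0.0002  0.0642 -0.023 ] a [0 0 0]
[471.  25.  87.] t [ 0.0002  0.068  -0.0311] a [0 0 0]
[468.  20.  87.] t [ 0.0002  0.0708 -0.0371] a [0 0 0]
[465.  13.  87.] t [ 0.0002  0.0727 -0.0439] a [0 0 0]
[463.   6.  87.] t [ 0.0002  0.0736 -0.0514] a [0 0 0]
[463.  -2.  87.] t [ 0.0002  0.0733 -0.0592] a [0 0 0]
[464. -10.  87.] t [ 0.0002  0.0715 -0.0673] a [0 0 0]
[466. -19.  87.] t [ 0.0002  0.0682 -0.0752] a [0 0 0]
[470. -26.  87.] t [ 0.0002  0.0633 -0.0826] a [0 0 0]
[472. -29.  87.] t [ 0.0002  0.0614 -0.0849] a [0 0 0]
[474. -31.  87.] t [ 0.0002  0.0593 -0.0872] a [0 0 0]
[476. -34.  87.] t [ 0.0002  0.057  -0.0893] a [0 0 0]
[478. -36.  87.] t [ 0.0002  0.0546 -0.0912] a [0 0 0]
[480. -38.  87.] t [ 0.0002  0.0521 -0.0931] a [0 0 0]
[483. -40.  87.] t [ 0.0002  0.0494 -0.0948] a [0 0 0]
[485. -42.  87.] t [ 0.0002  0.0466 -0.0963] a [0 0 0]
[488. -44.  87.] t [ 0.0002  0.0437 -0.0977] a [0 0 0]
```

>>> {"method": "jog_arm", "body": {
  "commands": [
    {"tx": 0, "ty": 0.012, "tz": 0, "ax": 0, "ay": 0, "az": 0, "gripper": -1},
    {"tx": 0, "ty": 0.02, "tz": 0.001, "ax": 0, "ay": 0, "az": 0, "gripper": -1},
    {"tx": 0, "ty": 0.028, "tz": 0.001, "ax": 0, "ay": 0, "az": 0, "gripper": -1},
    {"tx": 0, "ty": 0.036, "tz": 0, "ax": 0, "ay": 0, "az": 0, "gripper": -1},
    {"tx": 0, "ty": 0.044, "tz": -0.003, "ax": 0, "ay": 0, "az": 0, "gripper": -1},
    {"tx": 0, "ty": 0.052, "tz": -0.008, "ax": 0, "ay": 0, "az": 0, "gripper": -1},
    {"tx": 0, "ty": 0.058, "tz": -0.015, "ax": 0, "ay": 0, "az": 0, "gripper": -1},
    {"tx": 0, "ty": 0.064, "tz": -0.023, "ax": 0, "ay": 0, "az": 0, "gripper": -1}
  ]
}}

```text
t: 14.77
ee_pos: [477.2, 33.6, 87.6]
tool_rot: [0.529, -0.472, 0.526, 0.47]
force: [11.7, 1.2, 0.3]
width: -0.2
```

```bash
python3 - <<'E'
from h import *
s=st();p=wrist(); ov(p,1.7,"w10.png",tr=52,fp=s["ee_pos"])
rows([fw(c,87,side=-1) for c in np.linspace(1.55,.5,8)],None,s)
E
```

```text
t 14.77 pos [477.2  33.6  87.6] F [11.7  1.2  0.3] w -0.2 toolx [ 0.004  0.001 -1.   ] z [0.113 0.994 0.001] q [-0.35  0.53  0.21  2.11 -0.21  0.52  1.47]
[471.  25.  87.] t [ 0.0006  0.0049 -0.0089] a [0 0 0]
[468.  20.  87.] t [ 0.0006  0.0077 -0.015 ] a [0 0 0]
[465.  13.  87.] t [ 0.0005  0.0096 -0.0218] a [0 0 0]
[463.   6.  87.] t [ 0.0005  0.0105 -0.0292] a [0 0 0]
[463.  -2.  87.] t [ 0.0005  0.0102 -0.0371] a [0 0 0]
[464. -10.  87.] t [ 0.0005  0.0084 -0.0451] a [0 0 0]
[466. -19.  87.] t [ 0.0005  0.0051 -0.053 ] a [0 0 0]
[470. -26.  87.] t [ 0.0005  0.0003 -0.0605] a [0 0 0]
```

View pics/w10.png

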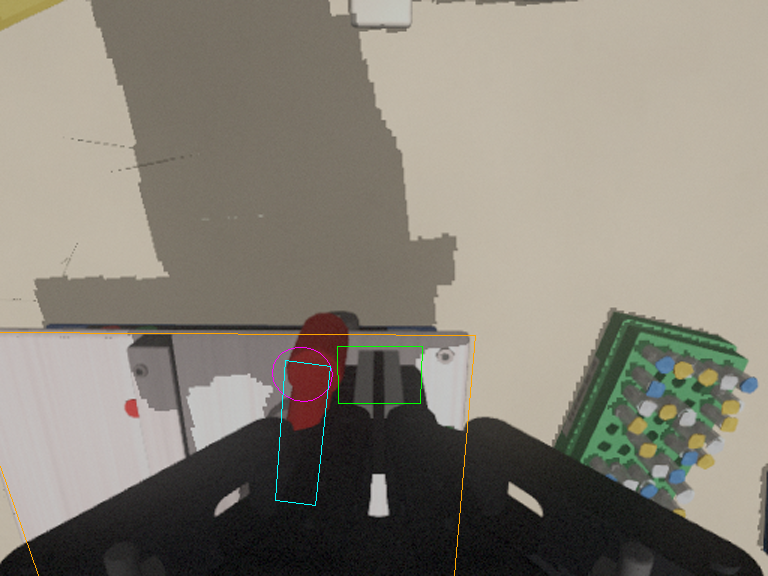

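The lever is following, now at about 1.85 rad. Continuing.

>>> {"method": "jog_arm", "body": {
  "commands": [
    {"tx": 0, "ty": 0.005, "tz": -0.008, "ax": 0, "ay": 0, "az": 0, "gripper": -1},
    {"tx": 0, "ty": 0.008, "tz": -0.015, "ax": 0, "ay": 0, "az": 0, "gripper": -1},
    {"tx": 0, "ty": 0.01, "tz": -0.022, "ax": 0, "ay": 0, "az": 0, "gripper": -1},
    {"tx": 0, "ty": 0.01, "tz": -0.029, "ax": 0, "ay": 0, "az": 0, "gripper": -1},
    {"tx": 0, "ty": 0.01, "tz": -0.037, "ax": 0, "ay": 0, "az": 0, "gripper": -1},
    {"tx": 0, "ty": 0.008, "tz": -0.045, "ax": 0, "ay": 0, "az": 0, "gripper": -1},
    {"tx": 0, "ty": 0.005, "tz": -0.053, "ax": 0, "ay": 0, "az": 0, "gripper": -1},
    {"tx": 0, "ty": 0, "tz": -0.06, "ax": 0, "ay": 0, "az": 0, "gripper": -1}
  ]
}}

```text
t: 15.48
ee_pos: [469.5, -25.8, 87.3]
tool_rot: [0.528, -0.471, 0.527, 0.471]
force: [0.3, 7.5, 0.3]
width: -0.0
```

```bash
python3 - <<'E'
from h import *
s=st()
rows([fw(c,87,side=-1) for c in (.45,.4,.35,.3,.25,.2,.15,.1,.05,0,-.05,-.1)],None,s)
E
```

```text
t 15.48 pos [469.5 -25.8  87.3] F [0.3 7.5 0.3] w -0.0 toolx [ 0.002  0.001 -1.   ] z [0.113 0.994 0.002] q [-0.22  0.52  0.2   2.12 -0.2   0.51  1.59]
[472. -29.  87.] t [ 0.0003 -0.0026 -0.0029] a [0 0 0]
[474. -31.  87.] t [ 0.0002 -0.0047 -0.0052] a [0 0 0]
[476. -34.  87.] t [ 0.0003 -0.0069 -0.0073] a [0 0 0]
[478. -36.  87.] t [ 0.0003 -0.0093 -0.0093] a [0 0 0]
[480. -38.  87.] t [ 0.0003 -0.0119 -0.0111] a [0 0 0]
[483. -40.  87.] t [ 0.0003 -0.0146 -0.0128] a [0 0 0]
[485. -42.  87.] t [ 0.0003 -0.0173 -0.0143] a [0 0 0]
[488. -44.  87.] t [ 0.0003 -0.0202 -0.0157] a [0 0 0]
[491. -45.  87.] t [ 0.0003 -0.0232 -0.0169] a [0 0 0]
[494. -47.  87.] t [ 0.0003 -0.0263 -0.0179] a [0 0 0]
[495. -48.  87.] t [ 0.0003 -0.028  -0.0188] a [0 0 0]
[497. -49.  87.] t [ 0.0003 -0.0298 -0.0196] a [0 0 0]
```

>>> {"method": "jog_arm", "body": {
  "commands": [
    {"tx": 0, "ty": -0.003, "tz": -0.003, "ax": 0, "ay": 0, "az": 0, "gripper": -1},
    {"tx": 0, "ty": -0.006, "tz": -0.007, "ax": 0, "ay": 0, "az": 0, "gripper": -1},
    {"tx": 0, "ty": -0.009, "tz": -0.01, "ax": 0, "ay": 0, "az": 0, "gripper": -1},
    {"tx": 0, "ty": -0.012, "tz": -0.012, "ax": 0, "ay": 0, "az": 0, "gripper": -1},
    {"tx": 0, "ty": -0.015, "tz": -0.014, "ax": 0, "ay": 0, "az": 0, "gripper": -1},
    {"tx": 0, "ty": -0.018, "tz": -0.015, "ax": 0, "ay": 0, "az": 0, "gripper": -1},
    {"tx": 0, "ty": -0.02, "tz": -0.016, "ax": 0, "ay": 0, "az": 0, "gripper": -1},
    {"tx": 0, "ty": -0.02, "tz": -0.016, "ax": 0, "ay": 0, "az": 0, "gripper": -1}
  ]
}}

```text
t: 16.15
ee_pos: [486.8, -44.1, 86.8]
tool_rot: [0.528, -0.47, 0.528, 0.471]
force: [-1.3, 4.0, -0.2]
width: -0.2
```

```bash
python3 - <<'E'
from h import *
s=st(); p=wrist(); ov(p,.1,"w11.png",tr=52,fp=s["ee_pos"])
E
```

```text
t 16.15 pos [486.8 -44.1  86.8] F [-1.3  4.  -0.2] w -0.2 toolx [-0.001  0.001 -1.   ] z [0.113 0.994 0.001] q [-0.18  0.55  0.2   2.08 -0.2   0.54  1.62]
```

View pics/w11.png

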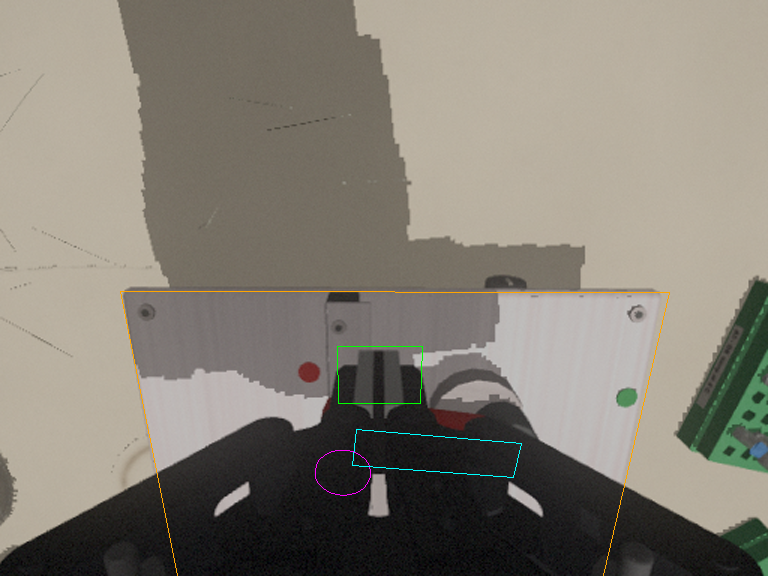

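Red shows at (325,405) and (450,415), so the lever is still short of locked, at roughly 0.3 rad. I'll push on forward.

>>> {"method": "jog_arm", "body": {
  "commands": [
    {"tx": 0, "ty": -0.002, "tz": -0.001, "ax": 0, "ay": 0, "az": 0, "gripper": -1},
    {"tx": 0, "ty": -0.004, "tz": -0.001, "ax": 0, "ay": 0, "az": 0, "gripper": -1},
    {"tx": 0, "ty": -0.006, "tz": -0.002, "ax": 0, "ay": 0, "az": 0, "gripper": -1},
    {"tx": 0, "ty": -0.007, "tz": -0.002, "ax": 0, "ay": 0, "az": 0, "gripper": -1},
    {"tx": 0, "ty": -0.008, "tz": -0.002, "ax": 0, "ay": 0, "az": 0, "gripper": -1},
    {"tx": 0, "ty": -0.008, "tz": -0.002, "ax": 0, "ay": 0, "az": 0, "gripper": -1},
    {"tx": 0, "ty": -0.008, "tz": -0.002, "ax": 0, "ay": 0, "az": 0, "gripper": -1},
    {"tx": 0, "ty": -0.008, "tz": -0.002, "ax": 0, "ay": 0, "az": 0, "gripper": -1}
  ]
}}

```text
t: 16.87
ee_pos: [493.8, -46.8, 86.8]
tool_rot: [0.527, -0.47, 0.528, 0.471]
force: [-4.6, 6.5, 2.1]
width: -0.3
```

>>> {"method": "jog_arm", "body": {
  "commands": [
    {"tx": 0, "ty": -0.001, "tz": 0, "ax": 0, "ay": 0, "az": 0, "gripper": -1},
    {"tx": 0, "ty": -0.002, "tz": 0, "ax": 0, "ay": 0, "az": 0, "gripper": -1},
    {"tx": 0, "ty": -0.003, "tz": 0, "ax": 0, "ay": 0, "az": 0, "gripper": -1},
    {"tx": 0, "ty": -0.004, "tz": 0, "ax": 0, "ay": 0, "az": 0, "gripper": -1},
    {"tx": 0, "ty": -0.004, "tz": 0, "ax": 0, "ay": 0, "az": 0, "gripper": -1},
    {"tx": 0, "ty": -0.004, "tz": 0, "ax": 0, "ay": 0, "az": 0, "gripper": -1},
    {"tx": 0, "ty": -0.004, "tz": 0, "ax": 0, "ay": 0, "az": 0, "gripper": -1},
    {"tx": 0, "ty": -0.004, "tz": 0, "ax": 0, "ay": 0, "az": 0, "gripper": -1}
  ]
}}

```text
t: 17.53
ee_pos: [494.3, -47.0, 86.5]
tool_rot: [0.526, -0.468, 0.529, 0.473]
force: [-26.6, 9.2, 21.5]
width: -0.0
```

Stop reached (motion ceased, force rose). Backing off and retreating to check.

>>> {"method": "jog_arm", "body": {
  "commands": [
    {"tx": 0, "ty": 0.008, "tz": 0, "ax": 0, "ay": 0, "az": 0, "gripper": -1},
    {"tx": 0, "ty": 0.02, "tz": 0, "ax": 0, "ay": 0, "az": 0, "gripper": -1},
    {"tx": -0.02, "ty": 0.03, "tz": 0, "ax": 0, "ay": 0, "az": 0, "gripper": -1},
    {"tx": -0.05, "ty": 0.03, "tz": 0.01, "ax": 0, "ay": 0, "az": 0, "gripper": -1},
    {"tx": -0.09, "ty": 0.03, "tz": 0.03, "ax": 0, "ay": 0, "az": 0, "gripper": -1},
    {"tx": -0.12, "ty": 0.03, "tz": 0.06, "ax": 0, "ay": 0, "az": 0, "gripper": -1},
    {"tx": -0.15, "ty": 0.03, "tz": 0.09, "ax": 0, "ay": 0, "az": 0, "gripper": -1},
    {"tx": -0.16, "ty": 0.03, "tz": 0.1, "ax": 0, "ay": 0, "az": 0, "gripper": -1}
  ]
}}

```text
t: 18.2
ee_pos: [481.3, 58.0, 250.6]
tool_rot: [0.529, -0.472, 0.525, 0.471]
force: [0.4, 1.0, -0.0]
width: 0.1
```

```bash
python3 - <<'E'
from h import *
s=st(); p=wrist(); ov(p,.0,"w12.png",tr=52)
q=capture("scene"); im=cv2.cvtColor(q["color"],cv2.COLOR_RGB2BGR)
cv2.imwrite("pics/sc12.png",cv2.resize(im[160:255,225:345],None,fx=6,fy=6,interpolation=cv2.INTER_CUBIC))
q=capture("top"); im=cv2.cvtColor(q["color"],cv2.COLOR_RGB2BGR)
cv2.imwrite("pics/top12.png",cv2.resize(im[115:230,230:330],None,fx=5.2,fy=5.2,interpolation=cv2.INTER_CUBIC))
E
```

```text
t 18.20 pos [481.3  58.  250.6] F [ 0.4  1.  -0. ] w 0.1 toolx [ 0.005  0.002 -1.   ] z [0.112 0.994 0.003] q [-0.46  0.28  0.27  1.95 -0.09  0.92  1.31]
```

View pics/w12.png

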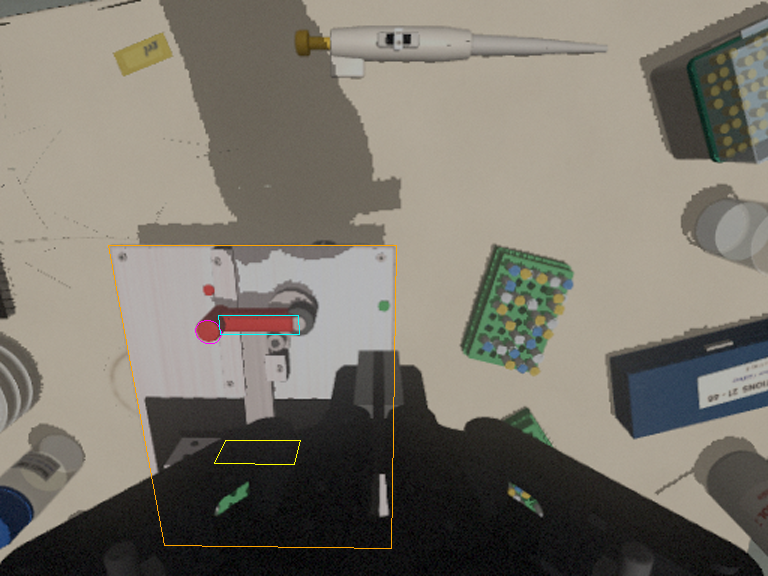

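View pics/sc12.png

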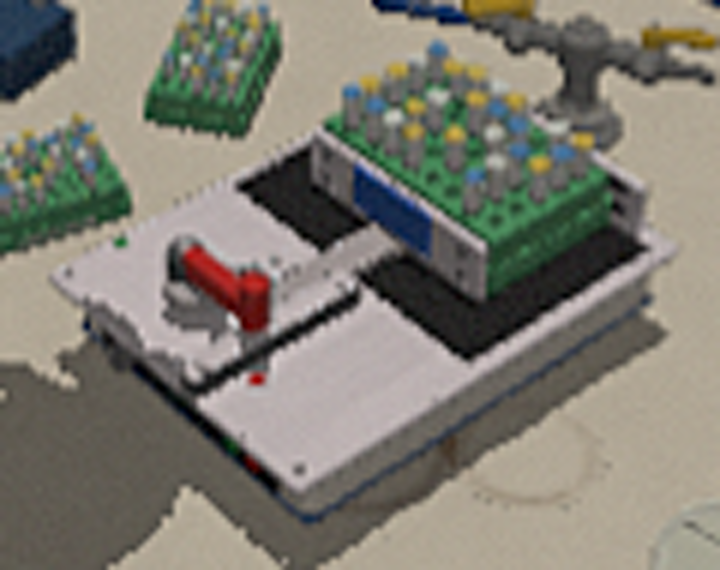

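View pics/top12.png

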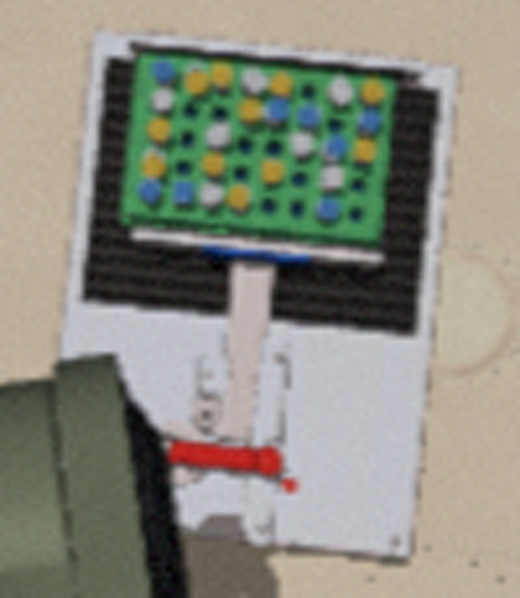

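The lever matches the cam = 0 model (locked). The rack is square between jaw and fence, the bystanders look unmoved and the arm is clear. Handing in.

```bash
python3 - <<'E'
from h import *
print(close_job())
E
```

```text
the job is handed in; nothing more can be done
None
```

The green rack is clamped on the shaker and the job is handed in, about 18 s into the 58 s allowed. The hand-in reports no verdict, so this rests on my own checks.

- **Lever open:** I swung the red lever clockwise with the shut fingertips to its stop. Force rose to about 20 N there, and the wrist camera showed it at about 2.9 rad.
- **Slide home:** I pushed the clamp slide by its blue pad to its end stop. It travelled about 52 mm, then stopped hard at 31 N along the push.
- **Lever locked:** I swung the lever fully back to its locked stop, at about 35 N total, then drew the arm clear.

**Final pictures:** The lever matches the locked position, at about 0 rad. The jaw is against the rack, and the rack sits square against the rear fence. In the final pictures the nearby things are where they were. I judged this by eye and did not measure the positions of the rack or the bystanders.

**Disagreements:**
- The cameras differed by up to about 7 mm on the shaker's sideways position. I used the wrist camera and then shifted that by 2 mm.
- The first move call was refused because some fields were missing, and nothing moved.

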